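# Latch the sample cell shut

### The arm

A 7-joint arm with a two-finger parallel gripper is mounted at the origin on the work surface. World frame = base frame: x ahead of the robot, y to its left, z up, the work surface at z = 0. Lengths are in m, angles in rad, forces in N, time in s.
With the tool pointing down it reaches from about 0.4 to 0.875 m from the base axis. Payload 19.3 kg.
Tool frame: the origin (TCP) lies on the front face of the gripper's body, between the roots of the fingers; the fingertips stand 73 mm ahead of it and the grasp point (between the pads) lies 54 mm ahead of it; z points along the fingers, y is the direction in which the jaws open and shut (so a half turn about z gives the same grasp; the last joint's range is limited). The gripper opens to 85 mm and grips with 20 to 120 N. Pads are 22 mm wide; open, the fingers measure 114 mm over their backs; the gripper's body (76 mm by 85 mm) begins 54 mm behind the grasp point. The pads swing forward as they close: fully open they stand 13 mm farther back than shut.
Start: joints at [-1.37, 0.521, -0.036, 1.599, 0.021, 1.021, -0.113], TCP at [0.167, 0.602, 0.304] pointing down, gripper open.
Joint ranges: [-2.91, 2.91], [-0.3, 2.13], [-1.5, 1.42], [0.17, 2.43], [-1.26, 4.41], [0.16, 1.93], [-2.52, 2.52]. Speed limits (rad/s): [1.89, 1.89, 2.39, 2.39, 3.01, 3.01, 3.01].

### API

Orientations are given as [roll, pitch, yaw] about the fixed x, y, z axes, in that order (R = Rz(yaw) Ry(pitch) Rx(roll)).
In Python, from workcell import bot gives the robot as it stands.
- The arm moves only by the shell command python3 -m crank 'ROWS' [OPENING] [FORCE]. ROWS is a JSON object of lists of equal length, an entry for each row: "travel": the shift along the world's x, y, z in cm, a list of three; "rot": the turn, a rotation vector about the world's x, y, z in degrees, a list of three. A call has 1 to 8 rows; each row is the pose to reach, as a shift and turn from the pose commanded when the call began; what a row does not reach only later rows make up. A row lasts 1/10 s, in which the tool goes at most 50 mm and 8.59 degrees, less where a joint would pass 70% of its speed; a pose out of reach is approached as far as the arm can. A call with a gripper value outside its range is refused whole. OPENING is the opening, from -1 (shut) to 1 (fully open), so that 0 is half open, set as the call begins (- or left out, the last holds). The fingers move at their own pace and stop on an object; FORCE is the grip in N (left out, the last holds). Time passes only in rows, so rows that repeat a pose let the fingers close. It gives the time, the measured TCP pose, the force and the opening at its end, in the units of the state.
- bot.observe(): the state, without advancing time (a new reading comes with each control period).
- bot.grab_frame(name): name is "side" or "top" or "wrist"; returns the picture (400x640x3 uint8, red, green, blue); there is no depth.
- bot.camera_model(name): a dict with "fx", "fy", "cx", "cy" (pixels), "R" (3x3) and "t" (3): a world point X has camera coordinates R X + t. Camera axes: x right, y down, z forward; pixel columns grow to the right and rows downward; lengths in m; the calibration is good to about 2 mm. A picture is of the moment at which its call begins: read the wrist's pose just before it. camera_model takes no time and is no camera call; for the wrist camera it gives the pose at the moment of the call.
- bot.job_done(): hands the job in, once; it reports no verdict.
Trained networks look in the newest picture that a camera, given by its name, has taken for a name from the list of things; names that differ only in an ending like _2 or _b are one class to them, and where a whole thing is asked for, a point or a joint stands for the part that bears it (a point fixed in the world has none). Each returns a list of dicts, best first, with "conf" (0 to 1); they miss things now and then, are a little off and sometimes report something else, mostly with a low value. They report only what shows in the picture. A call takes as long as a camera call.
- bot.silhouettes(camera, thing): "pixels" (400x640 bool, what is visible of it) and "box" ([centre column, centre row, width, height] in pixels, round what is visible of it).
The state is a dict: "clock": time; "qpos": joint angles; "qd": joint speeds; "joint_efforts": joint torques, N m; "position": TCP position; "tool_rot": TCP orientation; "force": force on the tool from outside, world axes, zero at the start; "moment": the same for the moment, N m; "grip_width": finger opening in m.
Only numpy, scipy, OpenCV 4.12 (cv2) and the standard library are available. Lean on these libraries where they do the work, as an engineer would, in place of code of your own. Each camera call takes 0.05 s, during which the arm holds its last target.

### The job

Close the draw latch on top of the sample cell: swing its wire loop over and down behind the lipped keeper on the sliding end block, and only then press the lever back and down past dead centre. Press the shut lever on against its springy buffer until it bears on its hard stop, hold it there with about 20 N for half a second, never putting more than 50 N on the cell or latch, then let go. Leave the screwdriver, the loose flange and the jar where they are.

Things in the scene. Friction and masses are not known exactly. Their poses are not given: they have to be found in the camera images.
- cell: Sample cell bolted to the bench. Origin: on the bench under the lever pivot; z up; y = latch line, from lever pivot towards keeper; x across. Base plate 150 (x) by 300 mm (y -135 to 165), 12 thick. Fixed aluminium block 90 wide, y -105 to 15, top 70 above the bench. A 60 mm flanged port sticks out of the -y end to y = -143, top 73 high. Latch parts are dark steel, symmetric about x = 0.
- lever (a joint): Latch lever angle (rad) about the cell's x: 0 = level along -y, pi/2 = upright, 2.5 = stop leaning to +y. Plate 24 wide, 5 thick, 85 long from the pivot. Stays where left (0.1 N m friction); starts 1.5 to 2.15. Loop hooked: push at the tip peaks near 10 N at 1.0, then it snaps over centre onto a sprung buffer (rest 0.08 to 0.16). Below it a hard stop, set anywhere from 0.14 to 0.01: by feel.
- loop (a joint): Wire loop's angle (rad) relative to the lever. The loop pivot is on the lever, 25 mm from the lever pivot, in the direction (pi + 0.384 - lever), angles in the cell's y-z plane from +y towards +z. Direction from the loop pivot to the loop's bar: (loop - lever). Swings freely and falls by its weight (50 g); stop at 3.85. Starts thrown back against that stop.
- carriage (a joint): Travel (m) along -y of the sliding aluminium end block that bears the keeper: 0 = pushed out by its springs (7 N per mm), 16 mm gap to the fixed block; about 0.011 = drawn in by the shut latch, 5 mm gap. With travel 0 the block is 90 wide, y 31 to 131 mm in the cell's frame, its top 70 above the bench.
- lever_pivot (a point): The lever pivot, at the latch's middle, 86 mm above the bench, 16 mm above the block tops. Axes as the cell's.
- lever_tip (a point): On the lever's face 80 mm from the pivot, 5 mm short of its end, on the face that looks up when the lever lies flat (towards +y when it stands up).
- loop_bar (a point): Middle of the loop's cross bar, 8 mm thick, 50 long, 80 mm from the loop pivot. Two 6 mm side wires, 40 mm apart, join it to the pivot and straddle lever and keeper. The bar clears the keeper's lip only while the lever leans to +y (lever above about 2.0); with the lever more upright it lands on the lip.
- loop_tab (a point): Outer part of the loop's pull tab, 28 mm beyond the bar; the tab is a plate 20 mm wide, 6 mm thick and 30 mm long that bends 35 degrees up from the loop's plane.
- keeper (a point): Middle of the keeper post's upright face towards +y, 11 mm above the block top; cell y = 64.8 mm with the block out. Post 24 wide, 22 high; at its top a lip, 4 thick, overhangs this face by 5 mm towards +y. The bar must pass outside the lip and below it; hooked, its middle is 2 to 4 mm to +y and 4 to 14 mm above the block top. Axes as the cell's.
- driver: A screwdriver lying on the bench beside the cell, 190 mm long, black handle. To be left alone.
- flange: A loose steel flange ring, 70 mm across, 12 mm high, lying on the bench. To be left alone.
- bolt_jar: A white jar with a black cap, 54 mm across, 70 mm high. To be left alone.

How it is judged:
By the outcome, as a careful person would: the job done as asked, in the order asked, and still so for the second after the job is handed in, with the robot touching nothing.
It also fails if it takes over 72 s, if anything falls off the work surface, if the arm or the gripper's body presses on something with over 40 N, if the wrist force passes 120 N, or if a joint passes its speed limit or range.

## Working session

There is one attempt and no reset: what is moved stays moved. The work goes in short steps, Python scripts to look and compute and a shell command to move; the robot and the scene stay as the last step left them, time stands still between calls to the robot, and variables do not carry over. Pictures are saved under pics/ and viewed, and the job is handed in when it is done.

```bash
ls; mkdir -p pics; python3 - <<'E'
from workcell import bot
import cv2
s=bot.observe();print(s)
for n in ["side","top","wrist"]:
    m=bot.camera_model(n);print(n,m)
    cv2.imwrite(f"pics/{n}0.png",bot.grab_frame(n)[:,:,::-1])
E
```

```text
pics
{'clock': 0.0, 'qpos': array([-1.37021055,  0.52205049, -0.03632154,  1.59998289,  0.02119904,
        1.02107945, -0.11282481]), 'qd': array([-0.00090881,  0.0002051 , -0.0011382 , -0.00017947,  0.00139187,
       -0.00141176, -0.00051442]), 'joint_efforts': array([-5.32435515e-04, -9.27083874e+01,  1.97979301e+00, -3.69957411e+01,
        1.78706681e-02,  7.65691133e-03,  3.89612950e-06]), 'position': array([0.16714749, 0.60198431, 0.303312  ]), 'tool_rot': array([-3.14046036e+00,  8.18403784e-05,  2.87076611e+00]), 'force': array([ 0.38267857, -0.22572828,  0.59376414]), 'moment': array([ 0.03618428, -0.03897132, -0.05932342]), 'grip_width': 0.08574714368972508}
side {'fx': 519.3497424780982, 'fy': 519.3497424780982, 'cx': 318.1070787411113, 'cy': 191.42317389450108, 'R': array([[-0.93949445, -0.34170836,  0.02419854],
       [-0.19771911,  0.48321154, -0.85288555],
       [ 0.27974511, -0.80606575, -0.52153684]]), 't': array([0.51788982, 0.21022217, 0.7681266 ])}
top {'fx': 376.8108386235453, 'fy': 376.8108386235453, 'cx': 318.0721946740311, 'cy': 192.95562480448226, 'R': array([[ 0.00936313, -0.99972631,  0.02143901],
       [-0.98830678, -0.01251503, -0.15196405],
       [ 0.15219077, -0.01976546, -0.98815348]]), 't': array([-0.07694994,  0.56948141,  0.65201553])}
wrist {'fx': 334.0856961996052, 'fy': 334.0856961996052, 'cx': 323.2096046615798, 'cy': 205.586811664577, 'R': array([[ 2.67548841e-01,  9.63544266e-01, -2.54217851e-04],
       [ 9.30852640e-01, -2.58403146e-01,  2.58343139e-01],
       [ 2.48859360e-01, -6.93560468e-02, -9.66053186e-01]]), 't': array([-0.62440574, -0.03251977,  0.37774817])}
```

View pics/side0.png

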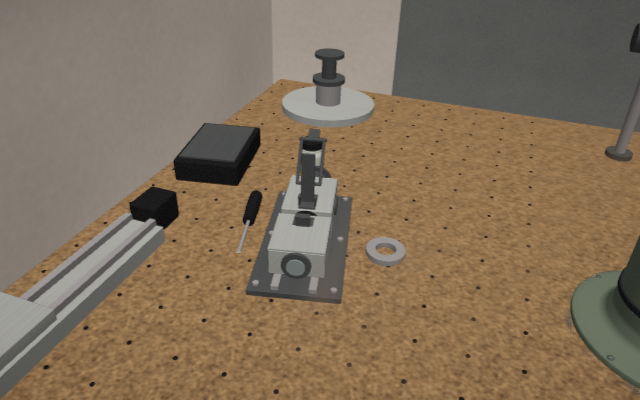

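View pics/top0.png

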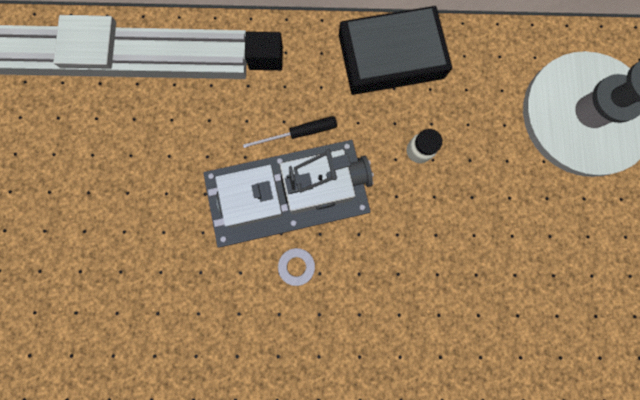

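View pics/wrist0.png

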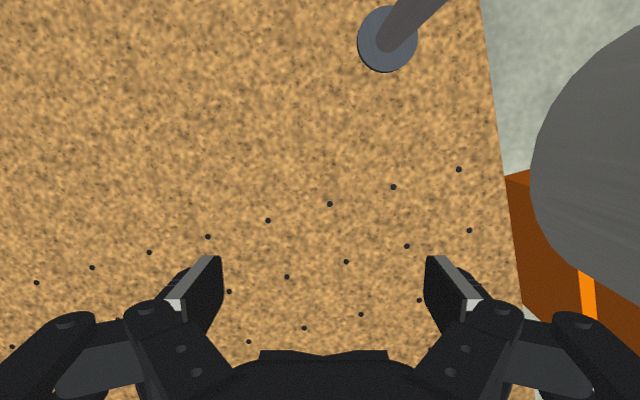

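```bash
python3 - <<'E'
import cv2
a=cv2.imread('pics/top0.png')[130:255,190:385];cv2.imwrite('pics/top0c.png',cv2.resize(a,None,fx=4,fy=4,interpolation=cv2.INTER_CUBIC))
a=cv2.imread('pics/side0.png')[120:300,235:365];cv2.imwrite('pics/side0c.png',cv2.resize(a,None,fx=3.3,fy=3.3,interpolation=cv2.INTER_CUBIC))
E
```

```text
(no output)
```

View pics/top0c.png

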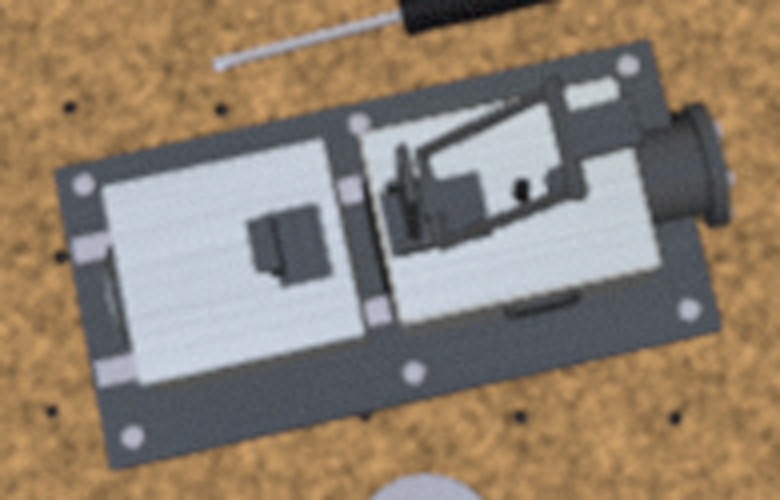

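View pics/side0c.png

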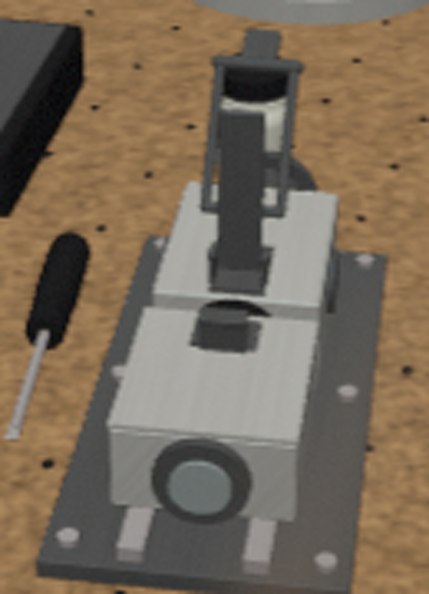

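```bash
cat > h.py <<'E'
import numpy as np, cv2
from scipy.optimize import least_squares
from scipy.spatial.transform import Rotation as Rot
def proj(m,X):
    X=np.atleast_2d(X);c=X@np.asarray(m['R']).T+m['t']
    return np.c_[m['fx']*c[:,0]/c[:,2]+m['cx'],m['fy']*c[:,1]/c[:,2]+m['cy']]
def c2w(p,X): # p=(x,y,yaw)
    X=np.atleast_2d(X);c,s=np.cos(p[2]),np.sin(p[2])
    return np.c_[p[0]+c*X[:,0]-s*X[:,1],p[1]+s*X[:,0]+c*X[:,1],X[:,2]]
def latch(L,l):
    # returns cell coords: lever tip pt, loop pivot, bar, tab
    d=lambda a:np.array([0,np.cos(a),np.sin(a)])
    P=np.array([0,0,.086])
    dl=d(np.pi-L); n=d(np.pi-L-np.pi/2)
    lp=P+.025*d(np.pi+.384-L); bar=lp+.08*d(l-L)
    tab=bar+.028*d(l-L+np.radians(35))
    tabm=bar+.028*d(l-L-np.radians(35))
    return dict(end=P+.085*dl,tip=P+.08*dl,n=n,lp=lp,bar=bar,tab=tab,tabm=tabm)
E
cat > fit.py <<'E'
from h import *
from workcell import bot
T=bot.camera_model('top');S=bot.camera_model('side')
tp=np.array([[55,170,75,165,12],[650,40,75,-135,12],[720,328,-75,-135,12],[110,468,-75,165,12],[102,187,45,131,70],[323,140,45,31,70],[364,337,-45,31,70],[140,384,-45,131,70],[362,130,45,15,70],[661,268,-45,-105,70],[400,325,-45,15,70]],float)
sp=np.array([[38,562,75,165,12],[350,580,-75,165,12],[385,258,-75,-135,12],[112,425,45,131,70],[296,440,-45,131,70],[140,310,45,31,70],[320,318,-45,31,70],[190,183,45,-105,70],[338,197,-45,-105,70]],float)
tp[:,0]=tp[:,0]/4+190-.5;tp[:,1]=tp[:,1]/4+130-.5
sp[:,0]=sp[:,0]/3.3+235-.5;sp[:,1]=sp[:,1]/3.3+120-.5
def f(p,w=(1,1)):
    a=proj(T,c2w(p,tp[:,2:]/1000))-tp[:,:2];b=proj(S,c2w(p,sp[:,2:]/1000))-sp[:,:2]
    return np.r_[w[0]*a.ravel(),w[1]*b.ravel()]
for w in [(1,0),(0,1),(1,1)]:
    r=least_squares(f,[.6,.1,.1],kwargs=dict(w=w),loss='soft_l1');print(w,r.x,np.degrees(r.x[2]),np.abs(r.fun).mean())
print(np.round(r.fun.reshape(-1,2),1).tolist())
p=r.x;np.save('p.npy',p)
for n,m in (('T',T),('S',S)):print(n,'cam centre',-m['R'].T@m['t'])
# angles
lt=np.array([[221,113],[263,113]]).mean(0)/3.3+[234.5,119.5]
bs=np.array([[215,62],[300,66]]).mean(0)/3.3+[234.5,119.5]
bt=np.array([[552,85],[575,195]]).mean(0)/4+[189.5,129.5]
def g(q):
    d=latch(*q)
    return np.r_[proj(S,c2w(p,d['end']))[0]-lt,proj(S,c2w(p,d['bar']))[0]-bs,proj(T,c2w(p,d['bar']))[0]-bt]
for x0 in ([1.8,3.85],):
    r=least_squares(g,x0);print(r.x,r.fun)
for L in (1.5,1.7,1.9,2.1):
    d=latch(L,3.85);print(L,proj(S,c2w(p,d['end'])),lt,proj(S,c2w(p,d['bar'])),bs,proj(T,c2w(p,d['bar'])),bt,d)
E
python3 fit.py
```

```text
(1, 0) [ 0.58063128 -0.02429662  0.23334481] 13.369672606492719 0.25287843789324355
(0, 1) [ 0.58258259 -0.02346151  0.24053699] 13.781754274669376 0.43993664644771185
(1, 1) [ 0.5813421  -0.02397898  0.23554517] 13.495744091011925 0.7526803347351126
[[-1.1, -1.1], [0.1, -1.2], [1.0, 0.3], [-0.5, 0.5], [-0.1, -0.2], [-0.3, -0.5], [0.0, -1.1], [-0.1, -0.1], [-1.3, 0.1], [0.6, -0.7], [-0.1, -0.1], [-0.3, -0.5], [1.0, 3.3], [1.5, -1.4], [-0.5, -0.2], [1.4, 0.5], [2.4, -0.8], [0.0, 1.2], [-0.4, -1.0], [1.0, -1.6]]
T cam centre [ 0.46431209 -0.05691441  0.73248185]
S cam centre [0.31323989 0.69454605 0.56736959]
[1.56853843 3.89408114] [ 0.66895052  0.13501628  0.60942721  0.29919405 -0.17813166 -0.33319831]
1.5 [[308.9497091  152.40425103]] [307.83333333 153.74242424] [[313.32052954 139.52154774]] [312.53030303 138.89393939] [[332.00011048 164.05717863]] [330.375 164.5  ] {'end': array([ 0.        , -0.00601266,  0.17078707]), 'tip': array([ 0.        , -0.00565898,  0.1657996 ]), 'n': array([0.        , 0.99749499, 0.0707372 ]), 'lp': array([ 0.        , -0.01098198,  0.10845876]), 'bar
[... 1090 characters left out ...]
: array([ 0.        , -0.03098369,  0.18527925]), 'tab': array([ 0.        , -0.05439348,  0.20064096]), 'tabm': array([ 0.        , -0.02455503,  0.21253127])}
2.1 [[304.92688138 172.60657128]] [307.83333333 153.74242424] [[309.47650079 141.08688171]] [312.53030303 138.89393939] [[295.56987769 168.56721335]] [330.375 164.5  ] {'end': array([0.        , 0.04291192, 0.1593728 ]), 'tip': array([0.        , 0.04038769, 0.15505675]), 'n': array([ 0.        ,  0.86320937, -0.5048461 ]), 'lp': array([0.        , 0.00361735, 0.11073691]), 'bar': array([ 0.        , -0.01064234,  0.18945579]), 'tab': array([ 0.        , -0.03053359,  0.20916209]), 'tabm': array([0.        , 0.00107232, 0.2148874 ])}
```

```bash
cat >> h.py <<'E'
def Rtool(p,th):
    c,s=np.cos(th),np.sin(th)
    # columns tool x,y,z in cell coords
    M=np.array([[0,1,0],[c,0,-s],[-s,0,-c]]).T  # placeholder rows->cols
    x=np.array([0,c,-s]);y=np.array([1,0,0]);z=np.array([0,-s,-c])
    M=np.stack([x,y,z],1)
    return Rot.from_euler('z',p[2]).as_matrix()@M
def plan(bot,p,pts,tipd=.073):
    """pts: list of (x,y,z [mm cell, of tip point], tilt deg, [tipd])"""
    s=bot.observe();P0=s['position'];R0=Rot.from_euler('xyz',s['tool_rot'])
    tr=[];ro=[]
    for q in pts:
        th=np.radians(q[3]);R=Rtool(p,th)
        d=q[4]/1000 if len(q)>4 else tipd
        tcp=c2w(p,np.array(q[:3])/1000)[0]-R[:,2]*d
        tr.append(np.round((tcp-P0)*100,1).tolist())
        ro.append(np.round(np.degrees((Rot.from_matrix(R)*R0.inv()).as_rotvec()),1).tolist())
    print('t=%.2f F=%s'%(s['clock'],np.round(s['force'],1)))
    print('travel',tr);print('rot',ro)
def where(bot,p,tipd=.073):
    s=bot.observe();R=Rot.from_euler('xyz',s['tool_rot']).as_matrix()
    tip=s['position']+R[:,2]*tipd
    d=tip-[p[0],p[1],0];c,sn=np.cos(p[2]),np.sin(p[2])
    z=R[:,2];zc=np.array([c*z[0]+sn*z[1],-sn*z[0]+c*z[1],z[2]])
    f=s['force'];
    print('t=%.2f tip cell mm %s tilt %.1f xlean %.1f F(cell)=%s grip=%.4f'%(s['clock'],np.round(1000*np.array([c*d[0]+sn*d[1],-sn*d[0]+c*d[1],d[2]]),1),np.degrees(np.arctan2(-zc[1],-zc[2])),np.degrees(np.arcsin(zc[0])),np.round([c*f[0]+sn*f[1],-sn*f[0]+c*f[1],f[2]],1),s['grip_width']))
def lf(L,r,off):
    "lever-frame point: r along lever, off along face normal n (mm) -> cell y,z"
    return (-r*np.cos(L)+off*np.sin(L),86+r*np.sin(L)+off*np.cos(L))
E
python3 - <<'E'
from h import *
from workcell import bot
p=np.load('p.npy')
where(bot,p)
plan(bot,p,[(0,-25,240,0)])
E
```

```text
t=0.15 tip cell mm [-256.7  705.3  230.5] tilt 0.0 xlean -0.0 F(cell)=[ 1.3 -0.7  0.6] grip=0.0850
t=0.15 F=[ 1.4 -0.3  0.6]
travel [[42.0, -65.0, 1.0]]
rot [[0.0, -0.0, -61.0]]
```

```bash
python3 -m crank '{"travel":[[2,-3,0.5],[4.3,-6.6,1],[6.6,-10.2,1],[8.9,-13.8,1],[11.2,-17.4,1],[13.5,-21,1],[15.8,-24.6,1],[18.1,-28.2,1]],"rot":[[0,0,-3],[0,0,-6],[0,0,-10],[0,0,-14],[0,0,-18],[0,0,-22],[0,0,-26],[0,0,-30]]}' -1 20
python3 -m crank '{"travel":[[2.3,-3.6,0],[4.6,-7.2,0],[6.9,-10.8,0],[9.2,-14.4,0],[11.5,-18,0],[13.8,-21.6,0],[16.1,-25.2,0],[18.4,-28.8,0]],"rot":[[0,0,-4],[0,0,-8],[0,0,-12],[0,0,-16],[0,0,-20],[0,0,-24],[0,0,-28],[0,0,-31]]}'
python3 - <<'E'
from h import *
from workcell import bot
p=np.load('p.npy')
where(bot,p)
plan(bot,p,[(0,-25,240,0)])
print(bot.observe()['qpos'])
E
```

```text
clock: 0.95
position: [0.3488, 0.3186, 0.3139]
tool_rot: [3.141, -0.0, 2.344]
force: [0.9, 0.5, 0.7]
grip_width: -0.0
clock: 1.75
position: [0.5329, 0.0307, 0.3139]
tool_rot: [3.142, -0.0, 1.804]
force: [0.2, 1.2, 0.4]
grip_width: -0.0
t=1.75 tip cell mm [-34.4  64.5 240.9] tilt -0.0 xlean 0.0 F(cell)=[0.5 1.1 0.4] grip=-0.0000
t=1.75 F=[0.2 1.2 0.4]
travel [[5.4, -7.9, -0.1]]
rot [[-0.0, 0.0, 0.2]]
[-0.4755048   0.38966733  0.40799463  1.84558709 -0.1872965   0.9439133
  0.24832699]
```

```bash
python3 - <<'E'
from h import *
from workcell import bot
p=np.load('p.npy')
m=bot.camera_model('wrist');a=bot.grab_frame('wrist')[:,:,::-1].copy()
for X in [(75,165,12),(-75,165,12),(45,131,70),(-45,131,70),(45,31,70),(-45,31,70),(45,15,70),(-45,15,70),(12,64.8,81),(-12,64.8,81)]:
    u=proj(m,c2w(p,np.array(X)/1000))[0]
    if 0<u[0]<640 and 0<u[1]<400: cv2.circle(a,(int(u[0]),int(u[1])),3,(0,0,255),1)
d=latch(1.55,3.85)
for k in('end','lp','bar','tab','tabm'):
    for x in ((-.012,.012) if k=='end' else (-.025,.025) if k=='bar' else (-.01,.01)):
        X=d[k].copy();X[0]=x;u=proj(m,c2w(p,X))[0];cv2.circle(a,(int(u[0]),int(u[1])),3,(0,255,0) if k!='tabm' else (255,0,0),1)
cv2.imwrite('pics/w1.png',a)
E
```

```text
(no output)
```

View pics/w1.png

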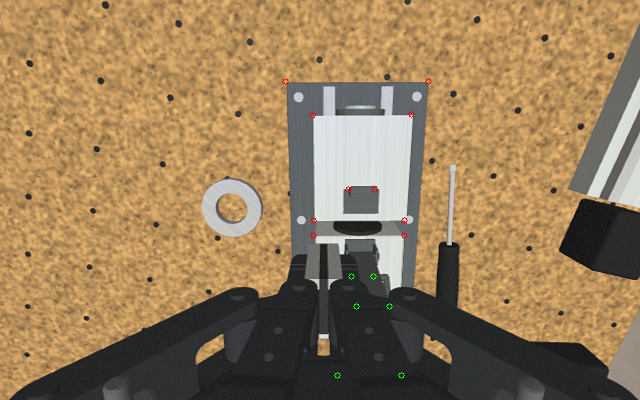

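```bash
python3 -m crank '{"travel":[[2.5,-4,0],[5.4,-7.9,-0.1],[5.4,-7.9,-2],[5.4,-7.9,-4],[5.4,-7.9,-4.5]],"rot":[[0,0,0],[0,0,0.2],[0,0,0.2],[0,0,0.2],[0,0,0.2]]}'
python3 - <<'E'
from h import *
from workcell import bot
p=np.load('p.npy')
where(bot,p)
for n in('side','top'):
    m=bot.camera_model(n);a=bot.grab_frame(n)[:,:,::-1].copy()
    d=latch(1.55,3.85)
    a=a[100:240,255:375] if n=='side' else a[130:255,220:415]
    cv2.imwrite(f'pics/{n}2.png',cv2.resize(a,None,fx=4,fy=4,interpolation=cv2.INTER_CUBIC))
    o=np.array([255,100] if n=='side' else [220,130])
    for k in('end','lp','bar','tab','tabm'):print(n,k,np.round((proj(m,c2w(p,d[k]))[0]-o+.5)*4))
E
```

```text
clock: 2.3
position: [0.5855, -0.0468, 0.2669]
tool_rot: [-3.139, -0.001, 1.809]
force: [-0.6, -0.1, 0.2]
grip_width: 0.0001
t=2.30 tip cell mm [ -1.6 -23.1 193.9] tilt -0.0 xlean -0.2 F(cell)=[-0.6  0.   0.2] grip=0.0001
side end [216. 216.]
side lp [217. 335.]
side bar [234. 157.]
side tab [242. 118.]
side tabm [236.  96.]
top end [283. 172.]
top lp [310. 198.]
top bar [440. 139.]
top tab [511. 119.]
top tabm [453. 119.]
```

View pics/side2.png

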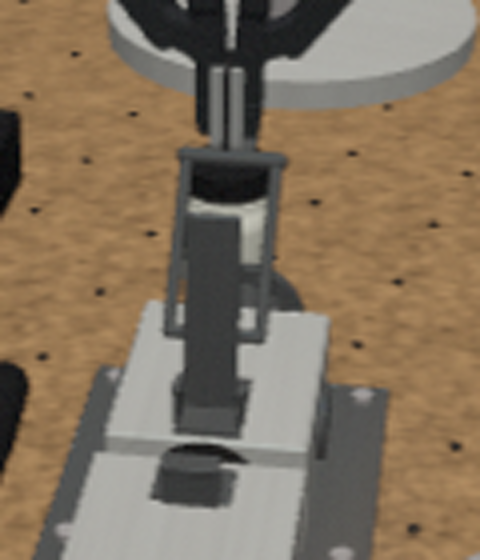

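View pics/top2.png

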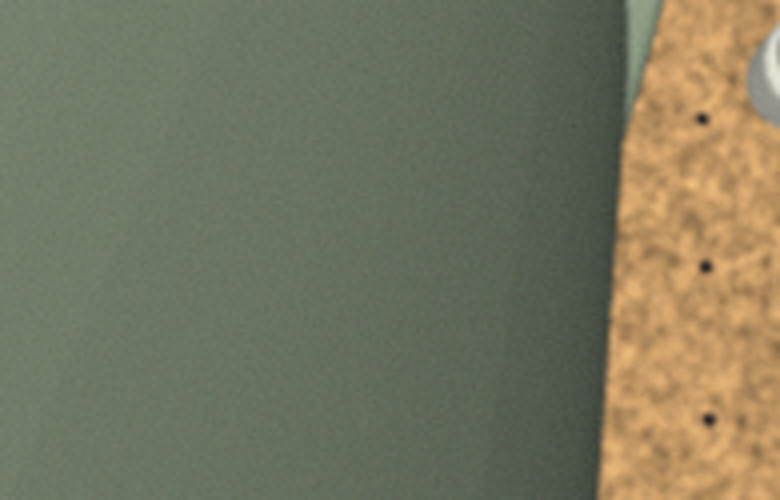

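```bash
python3 - <<'E'
from h import *
from workcell import bot
p=np.load('p.npy')
m=bot.camera_model('side')
print((proj(m,c2w(p,np.array([[-1.6,-23,194],[-1.6,-12,194]])/1000))-[255,100]+.5)*4)
pts=[(0,-22,175,0),(0,-22,149,0)]
for L in (1.55,1.65,1.75,1.85,1.95,2.05,2.15,2.19):
    y,z=lf(L,62,-13.5); pts.append((0,y,z,np.degrees(L-1.57)))
plan(bot,p,pts)
E
```

```text
[[227.63054103 143.97550523]
 [224.33241392 155.27061884]]
t=2.40 F=[0.1 0.2 0.6]
travel [[0.1, 0.1, -2.0], [0.1, 0.1, -4.6], [-0.1, 0.7, -4.8], [-0.4, 2.0, -4.7], [-0.7, 3.3, -4.7], [-1.0, 4.6, -4.9], [-1.3, 5.9, -5.2], [-1.6, 7.2, -5.7], [-1.9, 8.4, -6.2], [-2.0, 8.8, -6.5]]
rot [[0.0, -0.1, -0.2], [0.0, -0.1, -0.2], [1.1, 0.2, -0.2], [-4.4, -1.2, -0.2], [-10.0, -2.5, -0.2], [-15.6, -3.8, -0.2], [-21.2, -5.2, -0.2], [-26.7, -6.5, -0.2], [-32.3, -7.9, -0.2], [-34.5, -8.4, -0.2]]
```

```bash
python3 -m crank '{"travel":[[0.1,0.1,-2],[0.1,0.1,-4.6],[0.1,0.1,-4.6],[-0.1,0.7,-4.8],[-0.25,1.3,-4.8],[-0.4,2.0,-4.7],[-0.55,2.65,-4.7],[-0.7,3.3,-4.7]],"rot":[[0,-0.1,-0.2],[0,-0.1,-0.2],[0,-0.1,-0.2],[0.5,0.1,-0.2],[-1.6,-0.5,-0.2],[-4.4,-1.2,-0.2],[-7.2,-1.9,-0.2],[-10,-2.5,-0.2]]}'
python3 - <<'E'
from h import *
from workcell import bot
p=np.load('p.npy')
where(bot,p)
pts=[]
for L in (1.75,1.85,1.95,2.05,2.15,2.19):
    y,z=lf(L,62,-13.5); pts.append((0,y,z,np.degrees(L-1.57)))
plan(bot,p,pts)
m=bot.camera_model('side');a=bot.grab_frame('side')[:,:,::-1][100:240,255:375];cv2.imwrite('pics/side3.png',cv2.resize(a,None,fx=4,fy=4,interpolation=cv2.INTER_CUBIC))
E
```

```text
clock: 3.2
position: [0.5797, -0.0134, 0.2238]
tool_rot: [3.138, 0.181, 1.805]
force: [0.2, -1.0, -1.3]
grip_width: 0.0002
t=3.20 tip cell mm [  1.1  -2.5 152. ] tilt 10.4 xlean 0.2 F(cell)=[-0.1 -1.  -1.3] grip=0.0002
t=3.20 F=[ 0.2 -1.  -1.3]
travel [[-0.1, -0.0, -0.3], [-0.4, 1.3, -0.4], [-0.7, 2.6, -0.7], [-1.0, 3.8, -1.2], [-1.3, 5.0, -1.7], [-1.4, 5.5, -2.0]]
rot [[0.0, 0.2, 0.0], [-5.5, -1.1, 0.0], [-11.1, -2.4, 0.0], [-16.7, -3.8, -0.0], [-22.3, -5.1, -0.0], [-24.5, -5.6, -0.0]]
```

View pics/side3.png

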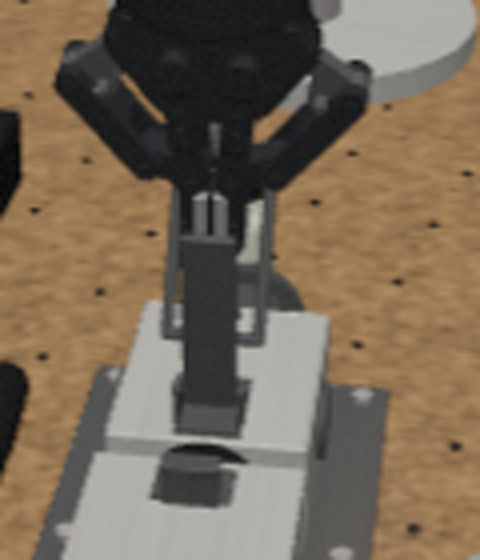

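```bash
python3 -m crank '{"travel":[[-0.25,0.65,-0.3],[-0.4,1.3,-0.4],[-0.55,1.95,-0.5],[-0.7,2.6,-0.7],[-0.85,3.2,-0.9],[-1,3.8,-1.2],[-1.15,4.4,-1.4],[-1.3,5,-1.7]],"rot":[[-2.7,-0.5,0],[-5.5,-1.1,0],[-8.3,-1.7,0],[-11.1,-2.4,0],[-13.9,-3.1,0],[-16.7,-3.8,0],[-19.5,-4.4,0],[-22.3,-5.1,0]]}'
python3 - <<'E'
from h import *
from workcell import bot
p=np.load('p.npy')
where(bot,p)
o=np.array([255,100])
m=bot.camera_model('side');a=bot.grab_frame('side')[:,:,::-1][100:240,255:375];cv2.imwrite('pics/side4.png',cv2.resize(a,None,fx=4,fy=4,interpolation=cv2.INTER_CUBIC))
for L in (2.1,2.15,2.2,2.25):
    d=latch(L,3.85);print(L,[(k,np.round((proj(m,c2w(p,d[k]))[0]-o+.5)*4).tolist()) for k in('end','lp','bar','tab')])
E
```

```text
clock: 4.05
position: [0.5667, 0.0368, 0.2061]
tool_rot: [-3.14, 0.579, 1.806]
force: [1.0, -0.9, -0.2]
grip_width: -0.0001
t=4.05 tip cell mm [ -0.2  22.5 145. ] tilt 33.2 xlean -0.1 F(cell)=[ 0.8 -1.1 -0.2] grip=-0.0001
2.1 [('end', [202.0, 292.0]), ('lp', [213.0, 347.0]), ('bar', [220.0, 166.0]), ('tab', [227.0, 103.0])]
2.15 [('end', [200.0, 302.0]), ('lp', [212.0, 349.0]), ('bar', [218.0, 171.0]), ('tab', [225.0, 106.0])]
2.2 [('end', [199.0, 311.0]), ('lp', [212.0, 351.0]), ('bar', [217.0, 176.0]), ('tab', [223.0, 110.0])]
2.25 [('end', [198.0, 321.0]), ('lp', [212.0, 353.0]), ('bar', [215.0, 182.0]), ('tab', [221.0, 115.0])]
```

View pics/side4.png

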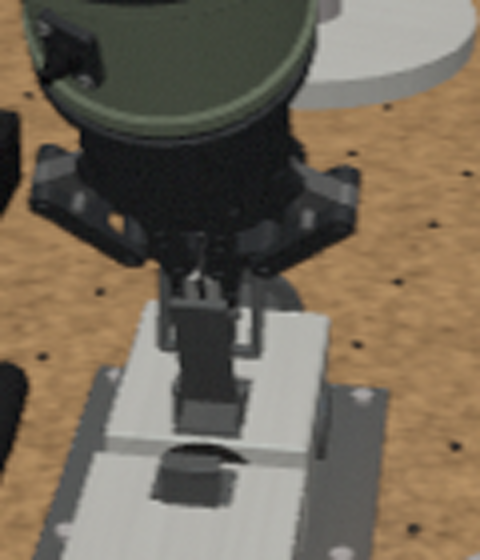

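```bash
python3 - <<'E'
from h import *
from workcell import bot
p=np.load('p.npy')
plan(bot,p,[(0,19,147,33),(0,40,180,33),(0,63,214,33),(0,63,245,26),(0,45,262,18),(0,20,265,10),(0,-15,265,2),(0,-24,265,0)])
E
```

```text
t=4.10 F=[-0.6  4.2 -1.3]
travel [[0.1, -0.6, 0.4], [-0.4, 1.5, 3.7], [-0.9, 3.7, 7.1], [-0.7, 2.9, 10.6], [-0.1, 0.3, 12.7], [0.7, -3.1, 13.2], [1.8, -7.5, 13.3], [2.1, -8.6, 13.3]]
rot [[0.4, -0.1, -0.1], [0.4, -0.1, -0.1], [0.4, -0.1, -0.1], [7.2, 1.6, -0.1], [15.0, 3.4, -0.1], [22.7, 5.3, -0.2], [30.5, 7.2, -0.2], [32.5, 7.7, -0.2]]
```

```bash
python3 -m crank '{"travel":[[0.1,-0.5,0.4],[-0.4,1.5,3.7],[-0.9,3.7,7.1],[-0.7,2.9,10.6],[-0.1,0.3,12.7],[0.7,-3.1,13.2],[1.8,-7.5,13.3],[2.1,-8.6,13.3]],"rot":[[0.4,-0.1,-0.1],[0.4,-0.1,-0.1],[0.4,-0.1,-0.1],[7.2,1.6,-0.1],[15,3.4,-0.1],[22.7,5.3,-0.2],[30.5,7.2,-0.2],[32.5,7.7,-0.2]]}' 0.3
python3 - <<'E'
from h import *
from workcell import bot
p=np.load('p.npy')
where(bot,p)
o=np.array([255,100])
m=bot.camera_model('side');a=bot.grab_frame('side')[:,:,::-1][100:240,255:375];cv2.imwrite('pics/side5.png',cv2.resize(a,None,fx=4,fy=4,interpolation=cv2.INTER_CUBIC))
m=bot.camera_model('wrist');a=bot.grab_frame('wrist')[:,:,::-1].copy()
d=latch(2.15,3.85)
for k in('end','lp','bar','tab','tabm'):
    for x in ((-.012,.012) if k=='end' else (-.025,.025) if k=='bar' else (-.01,.01)):
        X=d[k].copy();X[0]=x;u=proj(m,c2w(p,X))[0];cv2.circle(a,(int(u[0]),int(u[1])),3,(0,255,0) if k!='tabm' else (255,0,0),1);print(k,u)
cv2.imwrite('pics/w5.png',a)
E
```

```text
clock: 4.9
position: [0.5859, -0.0461, 0.3402]
tool_rot: [3.141, 0.012, 1.802]
force: [0.4, 0.8, 0.1]
grip_width: 0.0556
t=4.90 tip cell mm [ -0.7 -23.5 267.2] tilt 0.7 xlean 0.0 F(cell)=[0.6 0.7 0.1] grip=0.0556
end [310.01159564  95.25149893]
end [343.35788078  94.6933335 ]
lp [315.42820949 147.28492452]
lp [337.96309727 146.91745712]
bar [290.80460584 175.03724171]
bar [365.77896869 173.83165798]
tab [313.11385395 210.57034406]
tab [345.25020006 210.06314995]
tabm [311.60885207 160.31447475]
tabm [345.80055279 159.76059792]
```

View pics/side5.png

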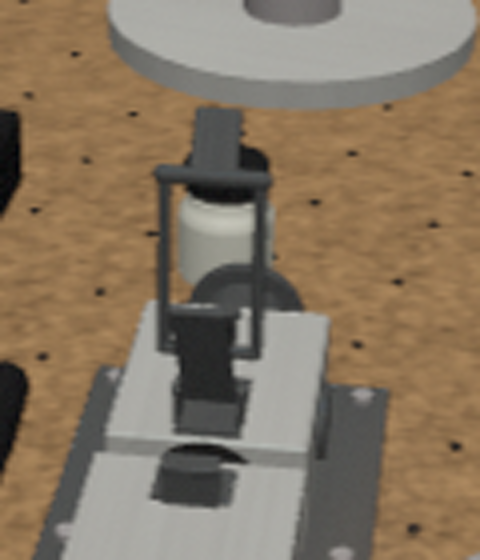

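View pics/w5.png

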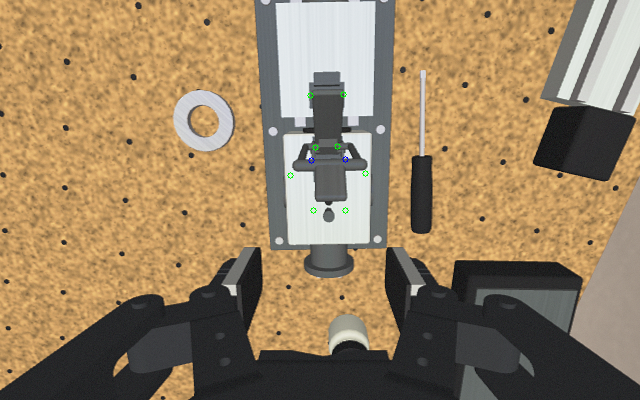

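```bash
python3 - <<'E'
from h import *
from workcell import bot
p=np.load('p.npy')
m=bot.camera_model('wrist')
for L,l in ((2.15,3.85),(2.18,3.85),(2.2,3.85),(2.22,3.85),(2.25,3.85),(2.2,3.82)):
    d=latch(L,l);print(L,l,[(k,np.round(proj(m,c2w(p,d[k]))[0]).tolist(),np.round(d[k][1:]*1000).tolist()) for k in('end','bar','tab')])
E
```

```text
2.15 3.85 [('end', [327.0, 96.0], [47.0, 157.0]), ('bar', [328.0, 176.0], [-5.0, 190.0]), ('tab', [329.0, 213.0], [-24.0, 211.0])]
2.18 3.85 [('end', [327.0, 93.0], [49.0, 156.0]), ('bar', [328.0, 172.0], [-2.0, 190.0]), ('tab', [329.0, 207.0], [-21.0, 211.0])]
2.2 3.85 [('end', [327.0, 91.0], [50.0, 155.0]), ('bar', [328.0, 169.0], [-0.0, 190.0]), ('tab', [329.0, 203.0], [-18.0, 212.0])]
2.22 3.85 [('end', [327.0, 90.0], [51.0, 154.0]), ('bar', [328.0, 166.0], [2.0, 190.0]), ('tab', [329.0, 200.0], [-16.0, 212.0])]
2.25 3.85 [('end', [327.0, 87.0], [53.0, 152.0]), ('bar', [328.0, 161.0], [5.0, 190.0]), ('tab', [329.0, 194.0], [-12.0, 212.0])]
2.2 3.82 [('end', [327.0, 91.0], [50.0, 155.0]), ('bar', [328.0, 165.0], [2.0, 190.0]), ('tab', [329.0, 199.0], [-15.0, 212.0])]
```

```bash
python3 - <<'E'
from h import *
from workcell import bot
p=np.load('p.npy')
plan(bot,p,[(1,-17.5,240,0,70),(1,-17.5,204,0,70)])
E
```

```text
t=5.00 F=[-0.5  0.1 -0. ]
travel [[0.1, 1.3, -3.0], [0.1, 1.3, -6.6]]
rot [[0.9, 0.2, 1.0], [0.9, 0.2, 1.0]]
```

```bash
python3 -m crank '{"travel":[[0.1,1.3,-3],[0.1,1.3,-5],[0.1,1.3,-6.6],[0.1,1.3,-6.6]],"rot":[[0,0,0.3],[0,0,0.3],[0,0,0.3],[0,0,0.3]]}'
python3 - <<'E'
from h import *
from workcell import bot
p=np.load('p.npy')
where(bot,p,.07)
a=bot.grab_frame('wrist')[:,:,::-1].copy();cv2.imwrite('pics/w6.png',a)
a=bot.grab_frame('side')[:,:,::-1][60:240,235:395];cv2.imwrite('pics/side6.png',cv2.resize(a,None,fx=3,fy=3,interpolation=cv2.INTER_CUBIC))
E
```

```text
clock: 5.4
position: [0.586, -0.0316, 0.2711]
tool_rot: [-3.136, 0.017, 1.807]
force: [-0.2, 0.1, -0.3]
grip_width: 0.0553
t=5.40 tip cell mm [  2.4  -9.7 201.2] tilt 1.0 xlean -0.3 F(cell)=[-0.1  0.1 -0.3] grip=0.0553
```

View pics/w6.png

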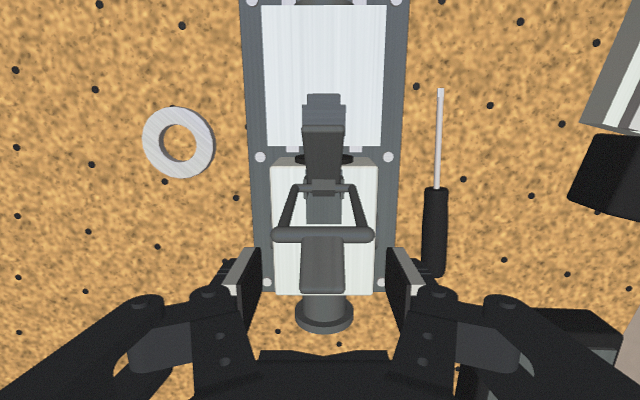

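View pics/side6.png

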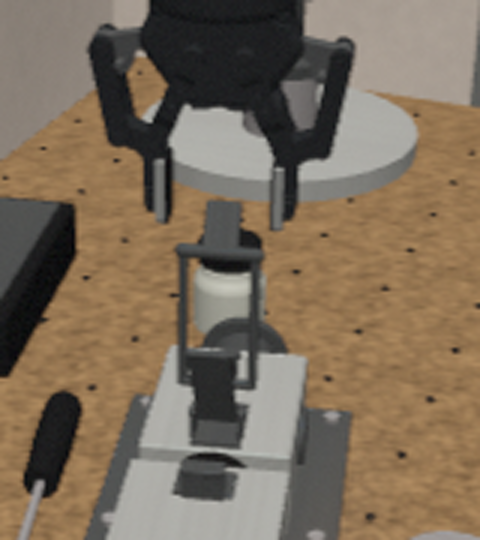

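```bash
python3 - <<'E'
from h import *
from workcell import bot
p=np.load('p.npy')
where(bot,p,.07)
plan(bot,p,[(1,-17.5,204,0,70)])
m=bot.camera_model('wrist')
for L,l in ((2.15,3.85),(2.18,3.85),(2.2,3.85),(2.22,3.85),(2.25,3.85)):
    d=latch(L,l);print(L,l,[(k,np.round(proj(m,c2w(p,d[k]))[0]).tolist()) for k in('end','bar','tab')])
E
```

```text
t=5.50 tip cell mm [  3.3  -9.8 202.8] tilt 1.0 xlean -0.2 F(cell)=[ 0.6 -0.8  0.5] grip=0.0554
t=5.50 F=[ 0.8 -0.7  0.5]
travel [[-0.0, -0.9, 0.1]]
rot [[1.0, 0.0, -0.0]]
2.15 3.85 [('end', [319.0, 132.0]), ('bar', [318.0, 245.0]), ('tab', [318.0, 303.0])]
2.18 3.85 [('end', [319.0, 128.0]), ('bar', [318.0, 239.0]), ('tab', [318.0, 296.0])]
2.2 3.85 [('end', [319.0, 125.0]), ('bar', [318.0, 235.0]), ('tab', [318.0, 292.0])]
2.22 3.85 [('end', [319.0, 123.0]), ('bar', [318.0, 231.0]), ('tab', [318.0, 287.0])]
2.25 3.85 [('end', [319.0, 119.0]), ('bar', [318.0, 225.0]), ('tab', [317.0, 279.0])]
```

```bash
python3 -m crank '{"travel":[[0,-0.8,0.1],[0,-0.8,0.1],[0,-0.8,0.1]],"rot":[[0.9,0,0],[0.9,0,0],[0.9,0,0]]}'
python3 -m crank '{"travel":[[0,0,0],[0,0,0],[0,0,0],[0,0,0],[0,0,0]],"rot":[[0,0,0],[0,0,0],[0,0,0],[0,0,0],[0,0,0]]}' -1 20
python3 - <<'E'
from h import *
from workcell import bot
p=np.load('p.npy')
where(bot,p,.07)
a=bot.grab_frame('wrist')[:,:,::-1].copy();cv2.imwrite('pics/w7.png',a)
a=bot.grab_frame('side')[:,:,::-1][60:240,235:395];cv2.imwrite('pics/side7.png',cv2.resize(a,None,fx=3,fy=3,interpolation=cv2.INTER_CUBIC))
E
```

```text
clock: 5.8
position: [0.5868, -0.0391, 0.2729]
tool_rot: [-3.141, 0.003, 1.807]
force: [0.9, 0.0, -0.3]
grip_width: 0.0554
clock: 6.3
position: [0.5867, -0.0384, 0.2722]
tool_rot: [-3.14, 0.003, 1.808]
force: [0.9, 0.4, 2.2]
grip_width: 0.0192
t=6.30 tip cell mm [  1.7 -15.5 202.2] tilt 0.2 xlean -0.1 F(cell)=[1.  0.2 2.2] grip=0.0192
```

View pics/w7.png

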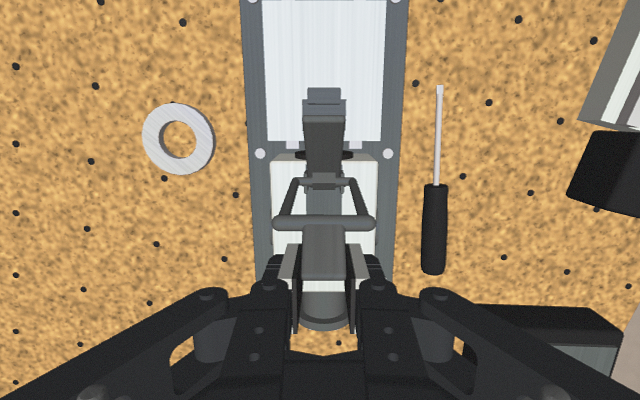

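View pics/side7.png

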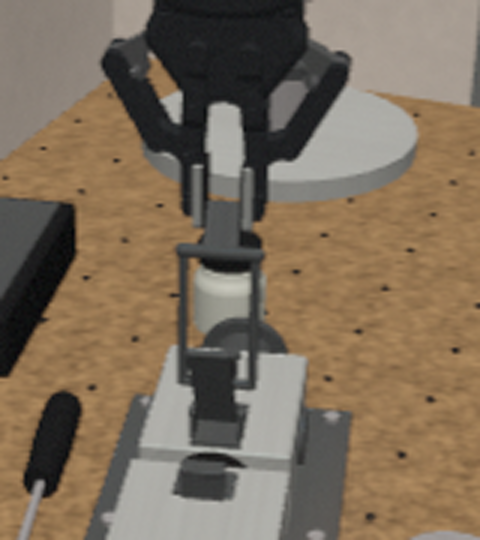

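```bash
cat > arc.py <<'E'
from h import *
from workcell import bot
import sys
p=np.load('p.npy')
where(bot,p,.06)
a,b,n=map(float,sys.argv[1:4]);x=float(sys.argv[4])
L=float(sys.argv[5]) if len(sys.argv)>5 else 2.2
lp=latch(L,3)['lp']*1000
pts=[]
for f in np.linspace(a,b,int(n)+1)[1:]:
    pts.append((x,lp[1]+104.2*np.cos(f),lp[2]+104.2*np.sin(f),15*(1.78-f)/2.0,60))
print(np.round(pts[-1],1))
plan(bot,p,pts)
E
python3 arc.py 1.78 1.2 7 1.7
```

```text
t=6.40 tip cell mm [  1.8 -15.5 212.3] tilt 0.2 xlean -0.1 F(cell)=[1.6 0.  1.9] grip=0.0189
[  1.7  43.8 207.4   4.4  60. ]
t=6.40 F=[1.6 0.4 1.9]
travel [[-0.2, 0.9, 0.1], [-0.4, 1.8, 0.2], [-0.7, 2.7, 0.2], [-0.9, 3.6, 0.1], [-1.1, 4.5, -0.0], [-1.3, 5.3, -0.2], [-1.5, 6.2, -0.5]]
rot [[-0.4, -0.2, -0.1], [-1.0, -0.4, -0.1], [-1.6, -0.5, -0.1], [-2.2, -0.6, -0.1], [-2.8, -0.8, -0.1], [-3.4, -0.9, -0.1], [-4.0, -1.1, -0.1]]
```

```bash
python3 -m crank '{"travel":[[-0.2,0.9,0.1],[-0.4,1.8,0.2],[-0.7,2.7,0.2],[-0.9,3.6,0.1],[-1.1,4.5,0],[-1.3,5.3,-0.2],[-1.5,6.2,-0.5]],"rot":[[-0.4,-0.2,0],[-1,-0.4,0],[-1.6,-0.5,0],[-2.2,-0.6,0],[-2.8,-0.8,0],[-3.4,-0.9,0],[-4,-1.1,0]]}'
python3 arc.py 1.2 0.5 8 1.7
python3 - <<'E'
from h import *
from workcell import bot
a=bot.grab_frame('side')[:,:,::-1][60:240,235:395];cv2.imwrite('pics/side8.png',cv2.resize(a,None,fx=3,fy=3,interpolation=cv2.INTER_CUBIC))
E
```

```text
clock: 7.1
position: [0.5715, 0.0242, 0.2671]
tool_rot: [3.141, 0.076, 1.808]
force: [0.3, -2.2, -1.8]
grip_width: 0.0192
t=7.10 tip cell mm [  1.7  44.6 207.3] tilt 4.4 xlean 0.0 F(cell)=[-0.2 -2.2 -1.8] grip=0.0192
[  1.7  97.5 160.2   9.6  60. ]
t=7.10 F=[ 0.3 -2.2 -1.8]
travel [[-0.2, 0.8, -0.4], [-0.4, 1.6, -0.8], [-0.6, 2.4, -1.3], [-0.8, 3.2, -1.9], [-0.9, 3.9, -2.5], [-1.1, 4.6, -3.2], [-1.2, 5.1, -4.0], [-1.4, 5.7, -4.8]]
rot [[-0.6, -0.1, -0.1], [-1.3, -0.3, -0.1], [-1.9, -0.4, -0.1], [-2.5, -0.6, -0.1], [-3.2, -0.7, -0.1], [-3.8, -0.9, -0.1], [-4.4, -1.1, -0.1], [-5.1, -1.2, -0.1]]
```

View pics/side8.png

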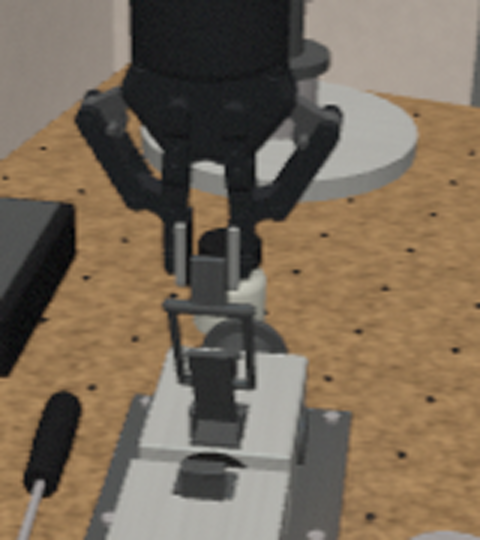

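```bash
python3 -m crank '{"travel":[[-0.2,0.8,-0.4],[-0.4,1.6,-0.8],[-0.6,2.4,-1.3],[-0.8,3.2,-1.9],[-0.9,3.9,-2.5],[-1.1,4.6,-3.2],[-1.2,5.1,-4],[-1.4,5.7,-4.8]],"rot":[[-0.6,-0.1,0],[-1.3,-0.3,0],[-1.9,-0.4,0],[-2.5,-0.6,0],[-3.2,-0.7,0],[-3.8,-0.9,0],[-4.4,-1.1,0],[-5.1,-1.2,0]]}'
python3 arc.py 0.5 -0.05 7 1.7
python3 - <<'E'
from h import *
from workcell import bot
a=bot.grab_frame('side')[:,:,::-1][60:240,235:395];cv2.imwrite('pics/side9.png',cv2.resize(a,None,fx=3,fy=3,interpolation=cv2.INTER_CUBIC))
E
```

```text
clock: 7.95
position: [0.5576, 0.081, 0.2185]
tool_rot: [-3.141, 0.168, 1.808]
force: [2.9, -3.0, 0.0]
grip_width: 0.0191
t=7.95 tip cell mm [  1.4  97.6 159.3] tilt 9.6 xlean 0.0 F(cell)=[ 2.1 -3.6  0. ] grip=0.0191
[  1.7 110.1 105.   13.7  60. ]
t=7.95 F=[ 2.9 -3.   0. ]
travel [[-0.1, 0.4, -0.7], [-0.1, 0.8, -1.4], [-0.2, 1.1, -2.2], [-0.3, 1.3, -3.0], [-0.3, 1.5, -3.9], [-0.3, 1.6, -4.7], [-0.4, 1.6, -5.5]]
rot [[-0.6, -0.1, -0.1], [-1.1, -0.3, -0.1], [-1.7, -0.4, -0.1], [-2.3, -0.6, -0.1], [-2.8, -0.7, -0.1], [-3.4, -0.8, -0.1], [-4.0, -1.0, -0.1]]
```

View pics/side9.png

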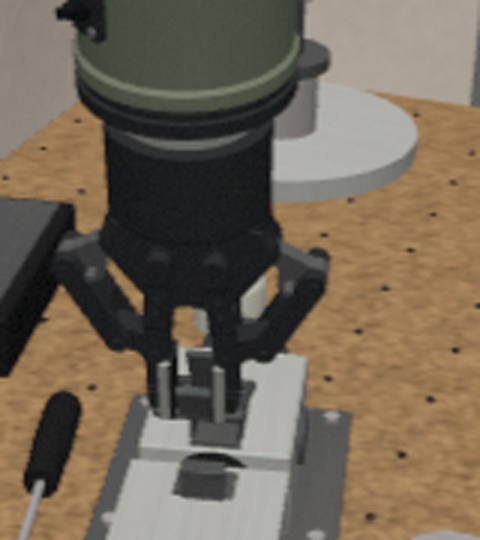

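```bash
python3 -m crank '{"travel":[[-0.1,0.4,-0.7],[-0.1,0.8,-1.4],[-0.2,1.1,-2.2],[-0.3,1.3,-3],[-0.3,1.5,-3.9],[-0.3,1.6,-4.7],[-0.4,1.6,-5.5]],"rot":[[-0.6,-0.1,0],[-1.1,-0.3,0],[-1.7,-0.4,0],[-2.3,-0.6,0],[-2.8,-0.7,0],[-3.4,-0.8,0],[-4,-1,0]]}'
python3 arc.py -0.05 -0.24 3 1.7
python3 - <<'E'
from h import *
from workcell import bot
a=bot.grab_frame('side')[:,:,::-1][60:240,235:395];cv2.imwrite('pics/side10.png',cv2.resize(a,None,fx=3,fy=3,interpolation=cv2.INTER_CUBIC))
a=bot.grab_frame('wrist')[:,:,::-1].copy();cv2.imwrite('pics/w10.png',a)
E
```

```text
clock: 8.7
position: [0.5537, 0.0969, 0.1634]
tool_rot: [3.141, 0.239, 1.808]
force: [1.7, 2.6, 0.8]
grip_width: 0.0187
t=8.70 tip cell mm [  1.4 109.7 105.1] tilt 13.7 xlean 0.1 F(cell)=[2.2 2.1 0.8] grip=0.0187
[  1.7 107.3  85.5  15.2  60. ]
t=8.70 F=[1.7 2.6 0.8]
travel [[0.0, 0.0, -0.7], [0.0, -0.0, -1.3], [0.1, -0.1, -2.0]]
rot [[-0.5, -0.1, -0.1], [-0.9, -0.2, -0.1], [-1.4, -0.3, -0.1]]
```

View pics/side10.png

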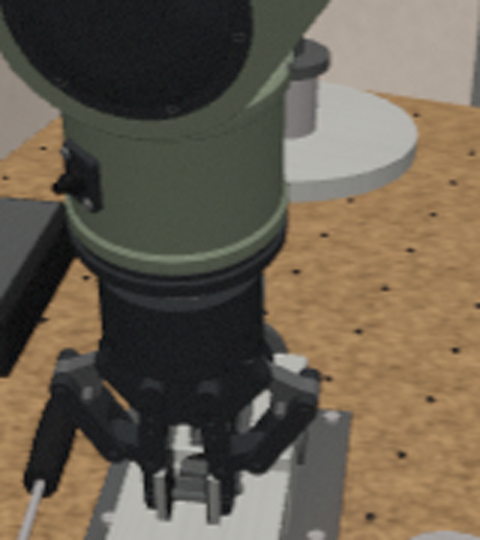

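View pics/w10.png

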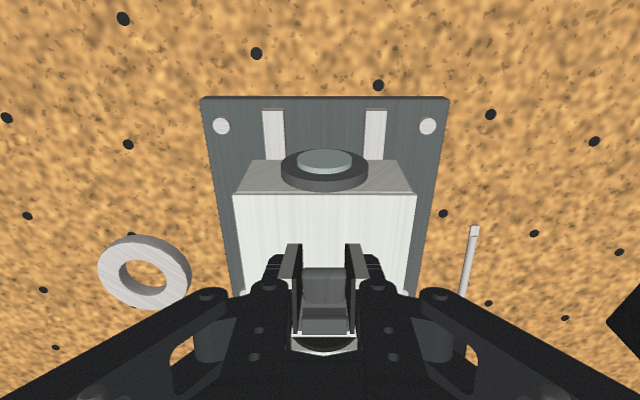

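```bash
python3 -m crank '{"travel":[[0,0,-0.6],[0,0,-1.1],[0.1,-0.1,-1.5],[0.1,-0.1,-1.9],[0.1,-0.1,-1.9]],"rot":[[-0.5,-0.1,0],[-0.9,-0.2,0],[-1.2,-0.3,0],[-1.4,-0.3,0],[-1.4,-0.3,0]]}'
python3 -m crank '{"travel":[[0,0,0],[0,0,0],[0,0,0]],"rot":[[0,0,0],[0,0,0],[0,0,0]]}' -0.1
python3 - <<'E'
from h import *
from workcell import bot
p=np.load('p.npy');where(bot,p,.06)
plan(bot,p,[(1.7,115,120,16,60),(1.7,125,170,20,60),(1.7,135,230,20,60)])
E
```

```text
clock: 9.3
position: [0.5545, 0.0952, 0.1447]
tool_rot: [-3.14, 0.264, 1.808]
force: [-0.5, 0.3, 0.3]
grip_width: 0.0194
clock: 9.6
position: [0.5547, 0.0955, 0.1454]
tool_rot: [-3.141, 0.264, 1.808]
force: [-1.3, -0.3, 0.1]
grip_width: 0.0384
t=9.60 tip cell mm [  2.  106.7  87.5] tilt 15.1 xlean 0.0 F(cell)=[-1.4  0.   0.1] grip=0.0384
t=9.60 F=[-1.3 -0.3  0.1]
travel [[-0.2, 0.9, 3.2], [-0.6, 2.2, 8.1], [-0.8, 3.2, 14.1]]
rot [[-0.9, -0.2, -0.1], [-4.8, -1.2, -0.1], [-4.8, -1.2, -0.1]]
```

```bash
python3 -m crank '{"travel":[[-0.1,0.5,2],[-0.3,1,4.5],[-0.6,2.2,8.1],[-0.7,2.7,11],[-0.8,3.2,14.1],[-0.8,3.2,14.1]],"rot":[[0,0,0],[-0.9,-0.2,0],[-4.8,-1.2,0],[-4.8,-1.2,0],[-4.8,-1.2,0],[-4.8,-1.2,0]]}'
python3 - <<'E'
from h import *
from workcell import bot
p=np.load('p.npy');where(bot,p,.06)
m=bot.camera_model('wrist')
for L in (2.1,2.2):
    for l in (1.7,1.75,1.8): 
        d=latch(L,l);print(L,l,[(k,np.round(proj(m,c2w(p,d[k]))[0]).tolist(),np.round(d[k][1:]*1000).tolist()) for k in('end','bar','tab')])
a=bot.grab_frame('side')[:,:,::-1][60:240,235:395];cv2.imwrite('pics/side11.png',cv2.resize(a,None,fx=3,fy=3,interpolation=cv2.INTER_CUBIC))
a=bot.grab_frame('wrist')[:,:,::-1].copy();cv2.imwrite('pics/w11.png',a)
E
```

```text
clock: 10.2
position: [0.5476, 0.1284, 0.2894]
tool_rot: [3.136, 0.349, 1.807]
force: [0.3, 0.2, -0.0]
grip_width: 0.0384
t=10.20 tip cell mm [  3.1 135.5 233. ] tilt 20.0 xlean 0.3 F(cell)=[ 0.3  0.1 -0. ] grip=0.0384
2.1 1.7 [('end', [320.0, 289.0], [43.0, 159.0]), ('bar', [320.0, 194.0], [77.0, 80.0]), ('tab', [320.0, 171.0], [105.0, 85.0])]
2.1 1.75 [('end', [320.0, 289.0], [43.0, 159.0]), ('bar', [320.0, 195.0], [79.0, 83.0]), ('tab', [320.0, 172.0], [106.0, 91.0])]
2.1 1.8 [('end', [320.0, 289.0], [43.0, 159.0]), ('bar', [320.0, 196.0], [80.0, 87.0]), ('tab', [320.0, 175.0], [107.0, 96.0])]
2.2 1.7 [('end', [320.0, 278.0], [50.0, 155.0]), ('bar', [320.0, 191.0], [76.0, 72.0]), ('tab', [320.0, 165.0], [104.0, 75.0])]
2.2 1.75 [('end', [320.0, 278.0], [50.0, 155.0]), ('bar', [320.0, 191.0], [78.0, 75.0]), ('tab', [320.0, 166.0], [106.0, 80.0])]
2.2 1.8 [('end', [320.0, 278.0], [50.0, 155.0]), ('bar', [320.0, 192.0], [80.0, 79.0]), ('tab', [320.0, 168.0], [107.0, 85.0])]
```

View pics/side11.png

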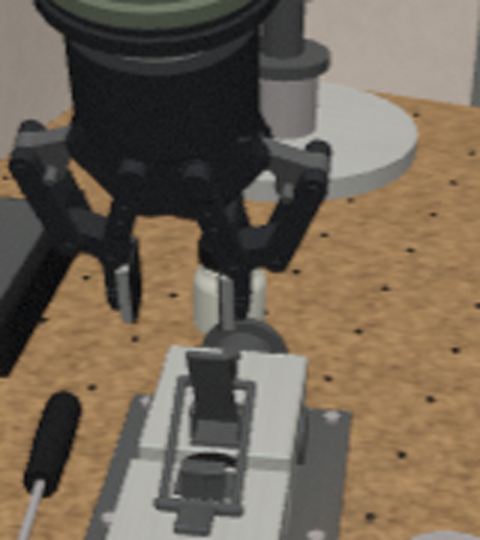

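View pics/w11.png

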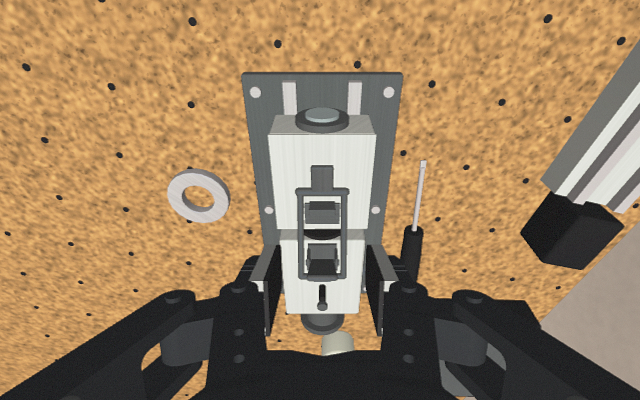

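```bash
cat > push.py <<'E'
from h import *
from workcell import bot
import sys
p=np.load('p.npy')
where(bot,p)
def tipc(L,off=2.5):
    deg=35. if L>=.61 else np.degrees(L)
    th=np.radians(deg);w=np.array([-np.cos(th),np.sin(th)])
    if L>=.61:
        r=76-6*(L-.61)/1.6
        A=np.array(lf(L,r,off));c=A-11*w
    else:
        c=np.array(lf(L,65+12*(.61-L)/.6,off))
    return (1.,c[0],c[1],deg)
if __name__=='__main__':
    off=float(sys.argv[1]); Ls=[float(a) for a in sys.argv[2:]]
    pts=[tipc(L,off) for L in Ls]; print(np.round(pts,1).tolist());plan(bot,p,pts)
E
python3 - <<'E'
from push import *
plan(bot,p,[(1,120,215,28),(1,105,190,35),(1,85,165,35),tipc(2.2,8.5)])
E
```

```text
t=10.30 tip cell mm [  1.8 130.7 217.8] tilt 20.0 xlean 0.1 F(cell)=[ 0.2  0.1 -0.4] grip=0.0383
t=10.30 F=[ 0.2  0.2 -0.4]
travel [[-0.0, -0.1, -0.7], [0.1, -0.9, -3.7], [0.6, -2.8, -6.2], [1.3, -5.5, -9.5]]
rot [[-7.8, -1.8, -0.1], [-14.6, -3.5, -0.1], [-14.6, -3.5, -0.1], [-14.6, -3.5, -0.1]]
```

```bash
python3 -m crank '{"travel":[[0,-0.1,-0.7],[0.1,-0.5,-2],[0.1,-0.9,-3.7],[0.6,-2.8,-6.2],[0.9,-4.1,-7.8],[1.3,-5.5,-9.5],[1.3,-5.5,-9.5]],"rot":[[-7.8,-1.8,0],[-11,-2.6,0],[-14.6,-3.5,0],[-14.6,-3.5,0],[-14.6,-3.5,0],[-14.6,-3.5,0],[-14.6,-3.5,0]]}' -1 
python3 push.py 2.5 2.2 2.1 2.0 1.9 1.8 1.7 1.6 1.5
python3 - <<'E'
from h import *
from workcell import bot
a=bot.grab_frame('side')[:,:,::-1][60:240,235:395];cv2.imwrite('pics/side12.png',cv2.resize(a,None,fx=3,fy=3,interpolation=cv2.INTER_CUBIC))
E
```

```text
clock: 11.0
position: [0.5586, 0.07, 0.1889]
tool_rot: [-3.137, 0.614, 1.808]
force: [0.6, 0.1, 0.9]
grip_width: 0.0002
t=11.00 tip cell mm [ -0.5  54.7 129.3] tilt 35.2 xlean -0.2 F(cell)=[ 0.6 -0.1  0.9] grip=0.0002
[[1.0, 52.2, 134.8, 35.0], [1.0, 46.7, 139.2, 35.0], [1.0, 40.7, 143.0, 35.0], [1.0, 34.4, 146.2, 35.0], [1.0, 27.7, 148.8, 35.0], [1.0, 20.8, 150.7, 35.0], [1.0, 13.6, 151.9, 35.0], [1.0, 6.4, 152.3, 35.0]]
t=11.00 F=[0.6 0.1 0.9]
travel [[0.2, -0.2, 0.6], [0.3, -0.8, 1.0], [0.4, -1.3, 1.4], [0.6, -2.0, 1.7], [0.7, -2.6, 2.0], [0.9, -3.3, 2.2], [1.1, -4.0, 2.3], [1.2, -4.7, 2.3]]
rot [[0.2, -0.2, 0.1], [0.2, -0.2, 0.1], [0.2, -0.2, 0.1], [0.2, -0.2, 0.1], [0.2, -0.2, 0.1], [0.2, -0.2, 0.1], [0.2, -0.2, 0.1], [0.2, -0.2, 0.1]]
```

View pics/side12.png

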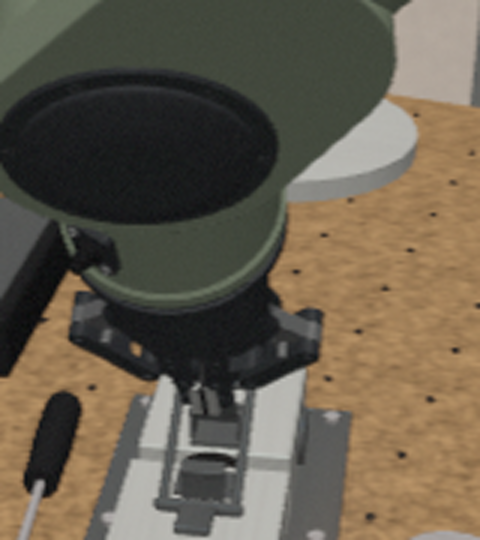

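```bash
python3 -m crank '{"travel":[[0.2,-0.2,0.6],[0.3,-0.8,1],[0.4,-1.3,1.4],[0.6,-2,1.7],[0.7,-2.6,2],[0.8,-3,2.1]],"rot":[[0.2,0,0],[0.2,0,0],[0.2,0,0],[0.2,0,0],[0.2,0,0],[0.2,0,0]]}'
python3 push.py 2.5 1.7 1.6 1.5 1.4 1.3
python3 - <<'E'
from h import *
from workcell import bot
a=bot.grab_frame('side')[:,:,::-1][60:240,235:395];cv2.imwrite('pics/side13.png',cv2.resize(a,None,fx=3,fy=3,interpolation=cv2.INTER_CUBIC))
cv2.imwrite('pics/w13.png',bot.grab_frame('wrist')[:,:,::-1])
E
```

```text
clock: 11.65
position: [0.5679, 0.0422, 0.2126]
tool_rot: [3.14, 0.608, 1.807]
force: [-0.6, 5.2, 2.3]
grip_width: -0.0001
t=11.65 tip cell mm [  2.5  25.8 152.7] tilt 34.9 xlean 0.1 F(cell)=[0.6 5.2 2.3] grip=-0.0001
[[1.0, 20.8, 150.7, 35.0], [1.0, 13.6, 151.9, 35.0], [1.0, 6.4, 152.3, 35.0], [1.0, -0.9, 152.1, 35.0], [1.0, -8.2, 151.1, 35.0]]
t=11.65 F=[-0.6  5.2  2.3]
travel [[-0.0, -0.5, -0.2], [0.1, -1.2, -0.1], [0.3, -1.9, -0.0], [0.5, -2.6, -0.1], [0.7, -3.3, -0.2]]
rot [[-0.2, 0.0, -0.1], [-0.2, 0.0, -0.1], [-0.2, 0.0, -0.1], [-0.2, 0.0, -0.1], [-0.2, 0.0, -0.1]]
```

View pics/side13.png

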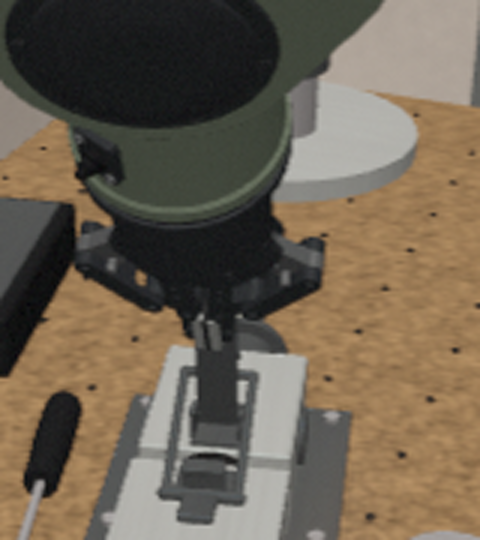

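View pics/w13.png

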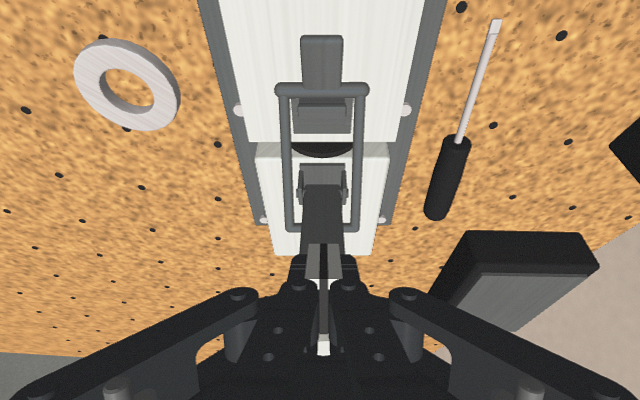

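```bash
python3 - <<'E'
from push import *
for cam,o,sc in(('wrist',np.zeros(2),1),('side',np.array([235,60]),3)):
    m=bot.camera_model(cam)
    P={'bar80':(0,68.8,80),'barLip':(0,73.6,96),'lipedge':(0,69.8,92),'keepertopback':(0,57,92),'tab80':(0,68.8+27.7,84)}
    for k,v in P.items():print(cam,k,np.round((proj(m,c2w(p,np.array(v)/1000))[0]-o)*sc))
    for L in (1.7,1.75,1.8,1.85):
        d=latch(L,2);print(L,np.round((proj(m,c2w(p,d['end']))[0]-o)*sc),np.round((proj(m,c2w(p,d['lp']))[0]-o)*sc))
E
```

```text
t=11.75 tip cell mm [  2.4  25.6 152.6] tilt 34.9 xlean 0.1 F(cell)=[ 0.5  2.3 -0.1] grip=-0.0003
wrist bar80 [320.  93.]
wrist barLip [320. 103.]
wrist lipedge [320. 105.]
wrist keepertopback [320. 127.]
wrist tab80 [320.  41.]
1.7 [320. 312.] [321. 229.]
1.75 [320. 307.] [321. 229.]
1.8 [320. 302.] [321. 228.]
1.85 [320. 295.] [321. 227.]
side bar80 [202. 488.]
side barLip [201. 468.]
side lipedge [202. 471.]
side keepertopback [205. 457.]
side tab80 [195. 511.]
1.7 [218. 292.] [220. 371.]
1.75 [217. 297.] [220. 371.]
1.8 [216. 302.] [220. 372.]
1.85 [215. 307.] [220. 373.]
```

```bash
python3 -m crank '{"travel":[[0,-0.5,-0.2],[0.1,-1.2,-0.1],[0.3,-1.9,0],[0.5,-2.6,-0.1],[0.7,-3.3,-0.2],[0.7,-3.3,-0.2]],"rot":[[0,0,0],[0,0,0],[0,0,0],[0,0,0],[0,0,0],[0,0,0]]}'
python3 push.py 2.5 1.2 1.1 1.0 0.9 0.8 0.7 
python3 - <<'E'
from push import *
a=bot.grab_frame('side')[:,:,::-1][60:240,235:395];cv2.imwrite('pics/side14.png',cv2.resize(a,None,fx=3,fy=3,interpolation=cv2.INTER_CUBIC))
cv2.imwrite('pics/w14.png',bot.grab_frame('wrist')[:,:,::-1])
where(bot,p)
E
```

```text
clock: 12.35
position: [0.5747, 0.0097, 0.2099]
tool_rot: [3.141, 0.608, 1.808]
force: [-2.7, 9.3, 5.4]
grip_width: 0.0004
t=12.35 tip cell mm [  1.6  -7.4 150. ] tilt 34.8 xlean 0.1 F(cell)=[-0.5  9.7  5.4] grip=0.0004
[[1.0, -15.4, 149.4, 35.0], [1.0, -22.4, 146.9, 35.0], [1.0, -29.2, 143.8, 35.0], [1.0, -35.6, 139.9, 35.0], [1.0, -41.6, 135.4, 35.0], [1.0, -47.2, 130.3, 35.0]]
t=12.35 F=[-2.7  9.3  5.4]
travel [[0.1, -0.8, -0.1], [0.3, -1.5, -0.3], [0.5, -2.1, -0.6], [0.6, -2.7, -1.0], [0.8, -3.3, -1.5], [0.9, -3.9, -2.0]]
rot [[-0.2, -0.0, -0.1], [-0.2, -0.0, -0.1], [-0.2, -0.0, -0.1], [-0.2, -0.0, -0.1], [-0.2, -0.0, -0.1], [-0.2, -0.0, -0.1]]
t=12.35 tip cell mm [  1.6  -7.4 150. ] tilt 34.8 xlean 0.1 F(cell)=[-0.5  9.7  5.4] grip=0.0004
t=12.45 tip cell mm [  1.6  -7.  150. ] tilt 34.8 xlean 0.1 F(cell)=[-0.9  8.9  5.2] grip=-0.0000
```

View pics/w14.png

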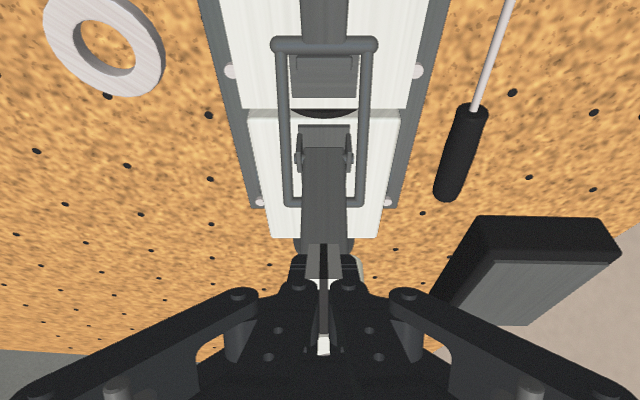

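View pics/side14.png

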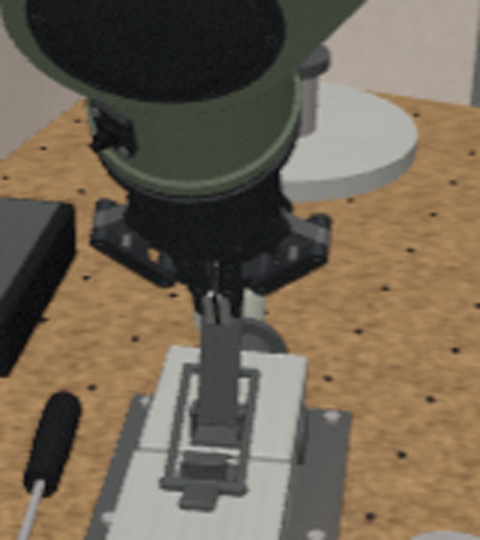

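```bash
python3 -m crank '{"travel":[[0.1,-0.8,-0.1],[0.3,-1.5,-0.3],[0.5,-2.1,-0.6],[0.6,-2.7,-1],[0.8,-3.3,-1.5],[0.9,-3.9,-2],[0.9,-3.9,-2]],"rot":[[0,0,0],[0,0,0],[0,0,0],[0,0,0],[0,0,0],[0,0,0],[0,0,0]]}'
python3 push.py 2.5 0.6 0.5 0.4 0.3 0.25 0.2
python3 - <<'E'
from push import *
a=bot.grab_frame('side')[:,:,::-1][60:240,235:395];cv2.imwrite('pics/side15.png',cv2.resize(a,None,fx=3,fy=3,interpolation=cv2.INTER_CUBIC))
cv2.imwrite('pics/w15.png',bot.grab_frame('wrist')[:,:,::-1])
E
```

```text
clock: 13.15
position: [0.5834, -0.0301, 0.1897]
tool_rot: [-3.141, 0.609, 1.808]
force: [-0.2, -0.2, 0.3]
grip_width: 0.0001
t=13.15 tip cell mm [  0.6 -48.2 129.8] tilt 34.9 xlean 0.0 F(cell)=[-0.2 -0.2  0.3] grip=0.0001
[[1.0, -52.4, 124.9, 34.4], [1.0, -57.8, 120.4, 28.6], [1.0, -62.8, 115.3, 22.9], [1.0, -67.3, 109.4, 17.2], [1.0, -69.3, 106.3, 14.3], [1.0, -71.2, 103.0, 11.5]]
t=13.15 F=[-0.2 -0.2  0.3]
travel [[0.2, -0.5, -0.5], [0.4, -1.6, -0.5], [0.7, -2.7, -0.7], [1.0, -3.8, -1.1], [1.1, -4.4, -1.3], [1.2, -4.9, -1.5]]
rot [[0.5, 0.1, -0.1], [6.1, 1.4, -0.1], [11.7, 2.8, -0.1], [17.2, 4.1, -0.1], [20.0, 4.8, -0.1], [22.8, 5.5, -0.1]]
t=13.15 tip cell mm [  0.6 -48.2 129.8] tilt 34.9 xlean 0.0 F(cell)=[-0.2 -0.2  0.3] grip=0.0001
```

View pics/w15.png

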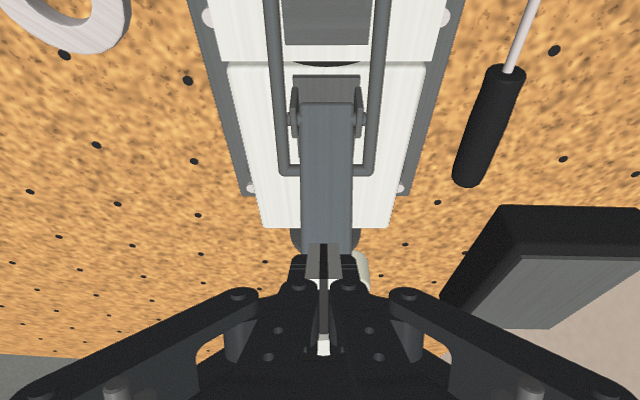

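View pics/side15.png

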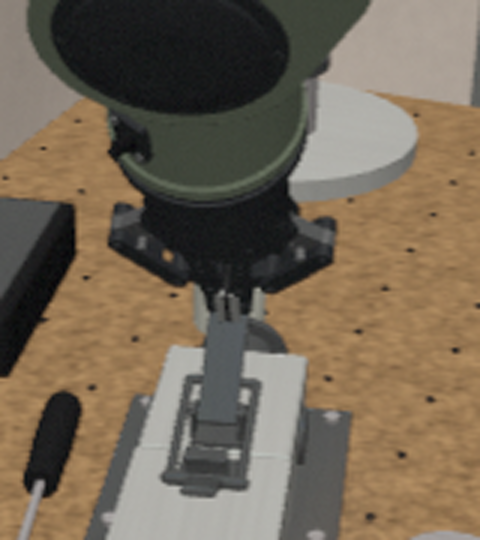

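```bash
python3 -m crank '{"travel":[[0.2,-0.5,-0.5],[0.3,-1,-0.5],[0.4,-1.6,-0.5],[0.7,-2.7,-0.7],[1,-3.8,-1.1],[1.1,-4.4,-1.3],[1.2,-4.9,-1.5],[1.2,-4.9,-1.5]],"rot":[[0.5,0.1,0],[3,0.7,0],[6.1,1.4,0],[11.7,2.8,0],[17.2,4.1,0],[20,4.8,0],[22.8,5.5,0],[22.8,5.5,0]]}'
python3 - <<'E'
from push import *
a=bot.grab_frame('side')[:,:,::-1][60:240,235:395];cv2.imwrite('pics/side16.png',cv2.resize(a,None,fx=3,fy=3,interpolation=cv2.INTER_CUBIC))
cv2.imwrite('pics/w16.png',bot.grab_frame('wrist')[:,:,::-1])
where(bot,p)
plan(bot,p,[(1,-77,98,6),(1,-78,96,3),(1,-78,94,3),(1,-78,92,3)])
m=bot.camera_model('side')
for L in (0,.1,.2,.3,.5):
    d=latch(L,0);print(L,np.round((proj(m,c2w(p,d['end']))[0]-[235,60])*3))
E
```

```text
clock: 14.05
position: [0.5956, -0.0812, 0.1756]
tool_rot: [3.14, 0.199, 1.803]
force: [-0.7, 0.0, -0.2]
grip_width: 0.0002
t=14.05 tip cell mm [  0.6 -73.4 104.1] tilt 11.4 xlean 0.1 F(cell)=[-0.7  0.2 -0.2] grip=0.0002
t=14.15 tip cell mm [  1.1 -71.2 103.6] tilt 11.5 xlean 0.1 F(cell)=[0.5 0.3 0.6] grip=-0.0001
t=14.15 F=[0.4 0.4 0.6]
travel [[0.3, -1.2, -0.5], [0.4, -1.7, -0.6], [0.4, -1.7, -0.8], [0.4, -1.7, -1.0]]
rot [[5.3, 1.3, -0.0], [8.2, 2.0, -0.0], [8.2, 2.0, -0.0], [8.2, 2.0, -0.0]]
0 [236. 341.]
0.1 [236. 329.]
0.2 [236. 318.]
0.3 [236. 308.]
0.5 [235. 291.]
```

View pics/w16.png

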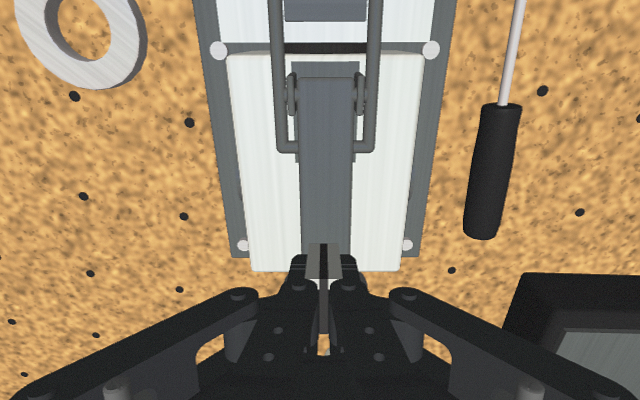

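View pics/side16.png

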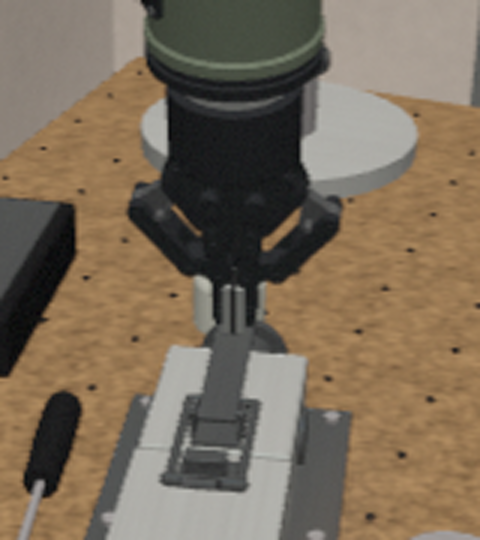

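```bash
python3 -m crank '{"travel":[[0.3,-1.2,-0.3],[0.4,-1.7,-0.3],[0.4,-1.7,-0.3],[0.4,-1.7,-0.3]],"rot":[[5.3,1.3,0],[8.2,2,0],[9,2.2,0],[9,2.2,0]]}'
python3 - <<'E'
from push import *
where(bot,p)
E
```

```text
clock: 14.55
position: [0.5995, -0.0951, 0.1719]
tool_rot: [-3.141, 0.039, 1.808]
force: [0.0, 0.6, -1.2]
grip_width: -0.0007
t=14.55 tip cell mm [  1.1 -76.2  98.9] tilt 2.2 xlean -0.0 F(cell)=[ 0.1  0.5 -1.2] grip=-0.0007
t=14.55 tip cell mm [  1.1 -76.2  98.9] tilt 2.2 xlean -0.0 F(cell)=[ 0.1  0.5 -1.2] grip=-0.0007
```

```bash
c(){ python3 -c "
from push import *
where(bot,p)" | tail -1; }
python3 -m crank '{"travel":[[0,-0.2,-0.1],[0,-0.2,-0.1]],"rot":[[0,0,0],[0,0,0]]}' >/dev/null; c
python3 -m crank '{"travel":[[0,0,-0.1],[0,0,-0.1]],"rot":[[0,0,0],[0,0,0]]}'>/dev/null; c
python3 -m crank '{"travel":[[0,0,-0.1],[0,0,-0.1]],"rot":[[0,0,0],[0,0,0]]}'>/dev/null; c
```

```text
t=14.75 tip cell mm [  0.9 -77.5  98. ] tilt 2.2 xlean -0.0 F(cell)=[ 0.5  1.  -0.2] grip=-0.0003
t=14.95 tip cell mm [  0.9 -77.8  97.1] tilt 2.2 xlean 0.0 F(cell)=[1.3 1.1 0.9] grip=0.0000
t=15.15 tip cell mm [  0.9 -78.2  96.3] tilt 2.2 xlean 0.0 F(cell)=[0.5 2.4 3. ] grip=0.0001
```

```bash
c(){ python3 -c "
from push import *
where(bot,p)" | tail -1; }
python3 -m crank '{"travel":[[0,0,-0.05],[0,0,-0.05]],"rot":[[0,0,0],[0,0,0]]}' >/dev/null; c
python3 -m crank '{"travel":[[0,0,-0.05],[0,0,-0.05]],"rot":[[0,0,0],[0,0,0]]}'>/dev/null; c
python3 -m crank '{"travel":[[0,0,-0.05],[0,0,-0.05]],"rot":[[0,0,0],[0,0,0]]}'>/dev/null; c
```

```text
t=15.35 tip cell mm [  0.9 -78.2  96. ] tilt 2.1 xlean 0.0 F(cell)=[-0.2  4.5  6.9] grip=0.0003
t=15.55 tip cell mm [  0.9 -78.2  95.8] tilt 2.1 xlean 0.0 F(cell)=[-2.   5.9 13.3] grip=-0.0001
t=15.75 tip cell mm [  1.  -78.2  95.6] tilt 2.1 xlean 0.1 F(cell)=[-3.3  6.4 19. ] grip=-0.0002
```

```bash
cat > c.py <<'E'
from push import *
E
c(){ python3 c.py | tail -1; }
python3 -m crank '{"travel":[[0,0.01,-0.03],[0,0.01,-0.03],[0,0.01,-0.03]],"rot":[[0,0,0],[0,0,0],[0,0,0]]}' ; c
python3 - <<'E'
from h import *
from workcell import bot
s=bot.observe();print(s['joint_efforts'],s['position']*1000)
m=bot.camera_model('wrist');cv2.imwrite('pics/w17.png',bot.grab_frame('wrist')[:,:,::-1])
cv2.imwrite('pics/side17.png',cv2.resize(bot.grab_frame('side')[:,:,::-1][60:240,235:395],None,fx=3,fy=3,interpolation=cv2.INTER_CUBIC))
E
c
```

```text
clock: 16.05
position: [0.5999, -0.0972, 0.1685]
tool_rot: [3.14, 0.037, 1.808]
force: [-6.2, 5.5, 22.9]
grip_width: -0.0002
t=16.05 tip cell mm [  1.  -78.3  95.5] tilt 2.1 xlean 0.1 F(cell)=[-4.8  6.8 22.9] grip=-0.0002
[ 2.55385794e+00 -8.31270218e+01  1.22037113e+01 -2.56746572e+01
  6.62360284e-01 -2.42579766e+00  9.97161580e-03] [599.86017853 -97.24332796 168.4737378 ]
t=16.15 tip cell mm [  1.  -78.3  95.5] tilt 2.1 xlean 0.1 F(cell)=[-5.2  7.2 22. ] grip=-0.0002
```

View pics/side17.png

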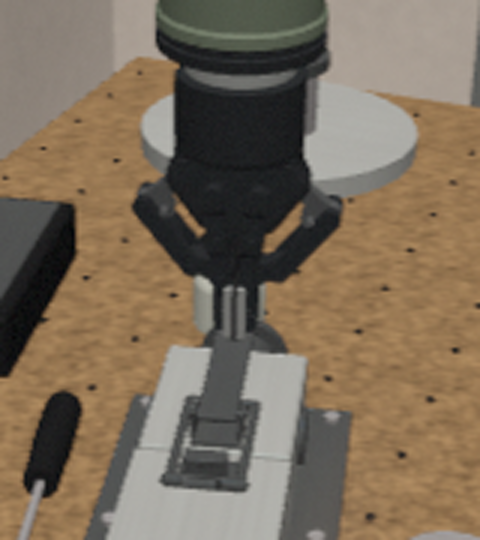

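```bash
c(){ python3 c.py | tail -1; }
python3 -m crank '{"travel":[[0,0,0.01],[0,0,0.01],[0,0,0.01],[0,0,0.01]],"rot":[[0,0,0],[0,0,0],[0,0,0],[0,0,0]]}'; c
python3 -m crank '{"travel":[[0,0,0],[0,0,0],[0,0,0],[0,0,0]],"rot":[[0,0,0],[0,0,0],[0,0,0],[0,0,0]]}'; c
python3 - <<'E'
from push import *
plan(bot,p,[(1,-77,100,2),(1,-76,130,0),(1,-76,180,0),(1,-76,220,0),(1,-76,250,0)])
E
```

```text
clock: 16.55
position: [0.5998, -0.0972, 0.1685]
tool_rot: [3.141, 0.037, 1.808]
force: [-6.8, 5.0, 20.5]
grip_width: 0.0
t=16.55 tip cell mm [  1.  -78.3  95.5] tilt 2.1 xlean 0.1 F(cell)=[-5.4  6.4 20.5] grip=0.0000
clock: 16.95
position: [0.5999, -0.0972, 0.1685]
tool_rot: [3.14, 0.037, 1.808]
force: [-5.9, 4.4, 19.8]
grip_width: -0.0001
t=16.95 tip cell mm [  1.  -78.3  95.6] tilt 2.1 xlean 0.1 F(cell)=[-4.7  5.7 19.8] grip=-0.0001
t=16.95 tip cell mm [  1.  -78.3  95.6] tilt 2.1 xlean 0.1 F(cell)=[-4.7  5.7 19.8] grip=-0.0001
t=16.95 F=[-5.9  4.4 19.8]
travel [[-0.0, 0.1, 0.4], [0.0, -0.0, 3.4], [0.0, -0.0, 8.4], [0.0, -0.0, 12.4], [0.0, -0.0, 15.4]]
rot [[0.1, 0.1, -0.1], [2.1, 0.6, -0.1], [2.1, 0.6, -0.1], [2.1, 0.6, -0.1], [2.1, 0.6, -0.1]]
```

```bash
python3 -m crank '{"travel":[[0,0,0.05],[0,0,0.15],[0,0,0.5],[0,0,2],[0,0,5],[0,0,9],[0,0,12],[0,0,14]],"rot":[[0,0,0],[0,0,0],[0,0,0],[0,0,0],[0,0,0],[0,0,0],[0,0,0],[0,0,0]]}'
python3 -m crank '{"travel":[[0,-4,0],[0,-8,0],[0,-12,0],[0,-16,0],[0,-16,0]],"rot":[[0,0,0],[0,0,0],[0,0,0],[0,0,0],[0,0,0]]}'
python3 - <<'E'
from push import *
a=bot.grab_frame('side')[:,:,::-1][120:300,235:365];cv2.imwrite('pics/side18.png',cv2.resize(a,None,fx=3.3,fy=3.3,interpolation=cv2.INTER_CUBIC))
cv2.imwrite('pics/w18.png',bot.grab_frame('wrist')[:,:,::-1])
a=bot.grab_frame('top')[:,:,::-1][80:300,190:470];cv2.imwrite('pics/top18.png',cv2.resize(a,None,fx=2.7,fy=2.7,interpolation=cv2.INTER_CUBIC))
where(bot,p)
m=bot.camera_model('side')
for L in (0,.05,.1,.15):
    d=latch(L,0);print(L,np.round((proj(m,c2w(p,d['end']))[0]-[234.5,119.5])*3.3))
E
```

```text
clock: 17.75
position: [0.5999, -0.0979, 0.3109]
tool_rot: [3.139, 0.039, 1.807]
force: [1.5, 0.6, -0.5]
grip_width: 0.0
clock: 18.25
position: [0.5978, -0.2637, 0.3087]
tool_rot: [-3.141, 0.041, 1.801]
force: [-0.4, -0.4, 0.4]
grip_width: -0.0
t=18.25 tip cell mm [ -40.  -240.   235.8] tilt 2.4 xlean -0.0 F(cell)=[-0.5 -0.3  0.4] grip=-0.0000
t=18.40 tip cell mm [ -36.7 -233.8  235.1] tilt 2.2 xlean 0.0 F(cell)=[ 0.7  1.3 -0.1] grip=-0.0000
0 [261. 179.]
0.05 [261. 172.]
0.1 [261. 166.]
0.15 [261. 160.]
```

View pics/side18.png

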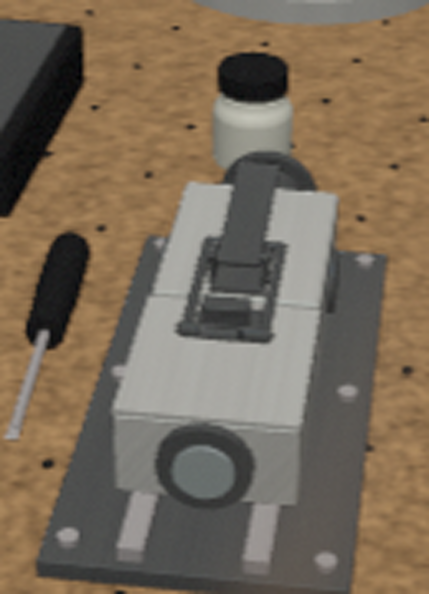

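View pics/w18.png

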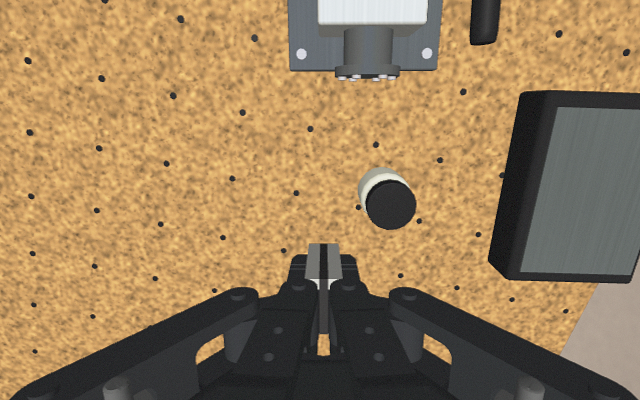

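View pics/top18.png

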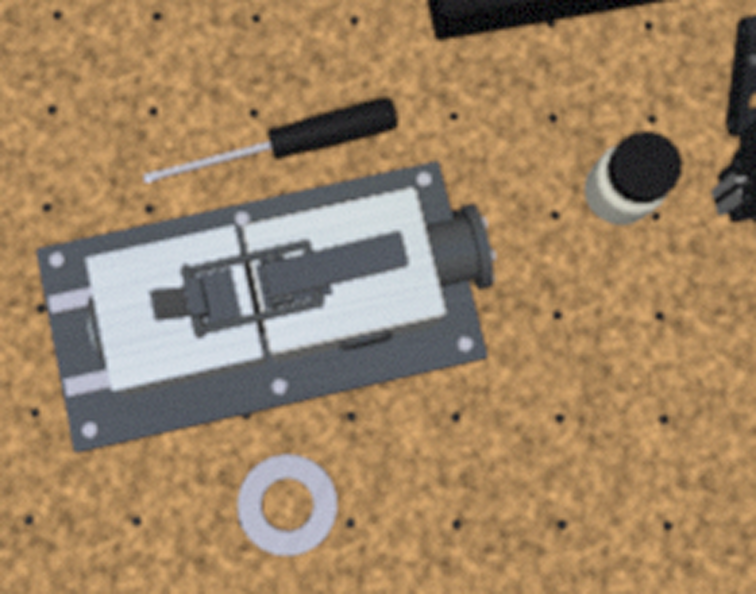

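```bash
python3 - <<'E'
from push import *
plan(bot,p,[(1,-78,180,3),(1,-78.5,130,5.7),(1,-78.5,99.5,5.7)])
E
```

```text
t=18.40 tip cell mm [ -36.7 -233.8  235.1] tilt 2.2 xlean 0.0 F(cell)=[ 0.7  1.3 -0.1] grip=-0.0000
t=18.40 F=[ 0.4  1.5 -0.1]
travel [[0.0, 16.1, -5.5], [-0.1, 16.4, -10.5], [-0.1, 16.4, -13.6]]
rot [[-0.8, -0.2, -0.1], [-3.5, -0.8, -0.1], [-3.5, -0.8, -0.1]]
```

```bash
c(){ python3 c.py | tail -1; }
python3 -m crank '{"travel":[[0,4,0],[0,8,0],[0,12,0],[0,16,-2],[0,16.1,-5.5],[-0.1,16.4,-9],[-0.1,16.4,-12.5],[-0.1,16.4,-13.6]],"rot":[[0,0,0],[0,0,0],[-0.8,-0.2,0],[-0.8,-0.2,0],[-0.8,-0.2,0],[-3.5,-0.8,0],[-3.5,-0.8,0],[-3.5,-0.8,0]]}' >/dev/null
python3 -m crank '{"travel":[[0,0,0],[0,0,0],[0,0,0]],"rot":[[0,0,0],[0,0,0],[0,0,0]]}' >/dev/null;c
python3 -m crank '{"travel":[[0,0,-0.1],[0,0,-0.1],[0,0,-0.1]],"rot":[[0,0,0],[0,0,0],[0,0,0]]}' >/dev/null;c
python3 -m crank '{"travel":[[0,0,-0.1],[0,0,-0.1],[0,0,-0.1]],"rot":[[0,0,0],[0,0,0],[0,0,0]]}' >/dev/null;c
```

```text
t=19.50 tip cell mm [  1.4 -79.3 100.6] tilt 5.8 xlean 0.1 F(cell)=[-0.5  0.2 -0.7] grip=-0.0002
t=19.80 tip cell mm [  0.7 -78.9  98.2] tilt 5.8 xlean 0.0 F(cell)=[0.1 0.1 0. ] grip=0.0002
t=20.10 tip cell mm [  0.6 -78.8  96.8] tilt 5.8 xlean -0.0 F(cell)=[-0.7  0.1 -0.8] grip=-0.0002
```

```bash
c(){ python3 c.py | tail -1; }
python3 -m crank '{"travel":[[0,0,0],[0,0,0]],"rot":[[0,0,0],[0,0,0]]}' >/dev/null;c
python3 -m crank '{"travel":[[0,0,-0.03],[0,0,-0.03],[0,0,-0.03]],"rot":[[0,0,0],[0,0,0],[0,0,0]]}' >/dev/null;c
python3 -m crank '{"travel":[[0,0,-0.03],[0,0,-0.03],[0,0,-0.03]],"rot":[[0,0,0],[0,0,0],[0,0,0]]}' >/dev/null;c
python3 -m crank '{"travel":[[0,0,-0.03],[0,0,-0.03],[0,0,-0.03]],"rot":[[0,0,0],[0,0,0],[0,0,0]]}' >/dev/null;c
python3 -m crank '{"travel":[[0,0,-0.03],[0,0,-0.03],[0,0,-0.03]],"rot":[[0,0,0],[0,0,0],[0,0,0]]}' >/dev/null;c
```

```text
t=20.30 tip cell mm [  0.6 -78.8  96.8] tilt 5.8 xlean -0.0 F(cell)=[ 0.4 -0.1  1.2] grip=0.0003
t=20.60 tip cell mm [  0.6 -78.8  96.5] tilt 5.8 xlean -0.0 F(cell)=[ 0.8  0.4 -0.6] grip=-0.0002
t=20.90 tip cell mm [  0.6 -78.8  96.3] tilt 5.8 xlean -0.0 F(cell)=[0.4 0.3 3.2] grip=0.0001
t=21.20 tip cell mm [  0.6 -78.9  96.1] tilt 5.8 xlean -0.0 F(cell)=[-1.1  0.5  5.6] grip=-0.0000
t=21.50 tip cell mm [  0.7 -78.9  96. ] tilt 5.8 xlean -0.0 F(cell)=[-2.5  1.6  8.8] grip=0.0001
```

```bash
c(){ python3 c.py | tail -1; }
for i in 1; do python3 -m crank '{"travel":[[0,0,-0.05],[0,0,-0.05],[0,0,-0.05]],"rot":[[0,0,0],[0,0,0],[0,0,0]]}' >/dev/null;c
python3 -m crank '{"travel":[[0,0,-0.05],[0,0,-0.05],[0,0,-0.05]],"rot":[[0,0,0],[0,0,0],[0,0,0]]}' >/dev/null;c
python3 -m crank '{"travel":[[0,0,-0.03],[0,0,-0.03],[0,0,-0.03]],"rot":[[0,0,0],[0,0,0],[0,0,0]]}' >/dev/null;c
python3 -m crank '{"travel":[[0,0,-0.03],[0,0,-0.03],[0,0,-0.03]],"rot":[[0,0,0],[0,0,0],[0,0,0]]}' >/dev/null;c
python3 -c "
from workcell import bot;print(bot.observe()['position']*1000,bot.observe()['force'])"; done
```

```text
t=21.80 tip cell mm [  0.7 -78.9  95.8] tilt 5.8 xlean 0.0 F(cell)=[-4.2  2.6 13. ] grip=-0.0000
t=22.10 tip cell mm [  0.7 -79.   95.6] tilt 5.8 xlean 0.0 F(cell)=[-5.4  2.8 20.8] grip=0.0001
t=22.40 tip cell mm [  0.8 -79.   95.5] tilt 5.8 xlean 0.0 F(cell)=[-6.6  4.1 24.8] grip=0.0000
t=22.70 tip cell mm [  0.8 -79.   95.5] tilt 5.7 xlean 0.0 F(cell)=[-8.6  5.3 28.9] grip=-0.0003
[598.79477783 -93.49146155 168.10223203] [-9.57562195  3.16553939 28.92724194]
```

```bash
cat > q.py <<'E'
from workcell import bot
s=bot.observe();print('%.2f z=%.3f Fz=%.2f'%(s['clock'],s['position'][2]*1000,s['force'][2]))
E
python3 q.py
python3 -m crank '{"travel":[[0,0,0.02],[0,0,0.02]],"rot":[[0,0,0],[0,0,0]]}' >/dev/null;python3 q.py
python3 -m crank '{"travel":[[0,0,0.02],[0,0,0.02]],"rot":[[0,0,0],[0,0,0]]}' >/dev/null;python3 q.py
python3 -m crank '{"travel":[[0,0,0.02],[0,0,0.02]],"rot":[[0,0,0],[0,0,0]]}' >/dev/null;python3 q.py
python3 -m crank '{"travel":[[0,0,0.02],[0,0,0.02]],"rot":[[0,0,0],[0,0,0]]}' >/dev/null;python3 q.py
python3 -m crank '{"travel":[[0,0,0.02],[0,0,0.02]],"rot":[[0,0,0],[0,0,0]]}' >/dev/null;python3 q.py
python3 -m crank '{"travel":[[0,0,0.02],[0,0,0.02]],"rot":[[0,0,0],[0,0,0]]}' >/dev/null;python3 q.py
python3 -m crank '{"travel":[[0,0,0.02],[0,0,0.02]],"rot":[[0,0,0],[0,0,0]]}' >/dev/null;python3 q.py
python3 -m crank '{"travel":[[0,0,0.02],[0,0,0.02]],"rot":[[0,0,0],[0,0,0]]}' >/dev/null;python3 q.py
python3 -m crank '{"travel":[[0,0,0.02],[0,0,0.02]],"rot":[[0,0,0],[0,0,0]]}' >/dev/null;python3 q.py
python3 -m crank '{"travel":[[0,0,0.02],[0,0,0.02]],"rot":[[0,0,0],[0,0,0]]}' >/dev/null;python3 q.py
python3 -m crank '{"travel":[[0,0,0.02],[0,0,0.02]],"rot":[[0,0,0],[0,0,0]]}' >/dev/null;python3 q.py
python3 -m crank '{"travel":[[0,0,0.02],[0,0,0.02]],"rot":[[0,0,0],[0,0,0]]}' >/dev/null;python3 q.py
```

```text
22.70 z=168.102 Fz=28.93
22.90 z=168.170 Fz=27.72
23.10 z=168.201 Fz=23.71
23.30 z=168.266 Fz=20.65
23.50 z=168.319 Fz=18.67
23.70 z=168.385 Fz=15.54
23.90 z=168.446 Fz=13.72
24.10 z=168.540 Fz=10.74
24.30 z=168.591 Fz=8.58
24.50 z=168.677 Fz=6.78
24.70 z=168.773 Fz=5.94
24.90 z=168.870 Fz=2.69
25.10 z=168.994 Fz=0.32
```

```bash
python3 - <<'E'
from push import *
plan(bot,p,[(1,-78,180,5.7),(-150,-100,160,0),(-150,-100,5,0)])
E
```

```text
t=25.10 tip cell mm [  0.6 -78.8  96.4] tilt 5.8 xlean -0.0 F(cell)=[ 0.7 -0.7  0.3] grip=-0.0001
t=25.10 F=[ 0.9 -0.6  0.3]
travel [[0.0, 0.1, 8.4], [-14.0, -6.3, 6.4], [-14.0, -6.3, -9.1]]
rot [[0.1, -0.0, -0.1], [5.6, 1.3, -0.1], [5.6, 1.3, -0.1]]
```

```bash
python3 -m crank '{"travel":[[0,0,0.3],[0,0,4],[0,0,8.4],[-4,-2,8],[-8,-4,7],[-12,-5.5,6.5],[-14,-6.3,6.4],[-14,-6.3,6.4]],"rot":[[0,0,0],[0,0,0],[0,0,0],[2,0.5,0],[4,1,0],[5.6,1.3,0],[5.6,1.3,0],[5.6,1.3,0]]}' >/dev/null
python3 -m crank '{"travel":[[0,0,-4],[0,0,-8],[0,0,-12],[0,0,-14.5],[0,0,-15.5],[0,0,-15.5]],"rot":[[0,0,0],[0,0,0],[0,0,0],[0,0,0],[0,0,0],[0,0,0]]}' >/dev/null
python3 c.py
python3 - <<'E'
from workcell import bot
import cv2
cv2.imwrite('pics/w19.png',bot.grab_frame('wrist')[:,:,::-1])
E
```

```text
t=26.50 tip cell mm [-150.2  -99.9    4.4] tilt -0.0 xlean -0.1 F(cell)=[-0.5 -0.7  0.5] grip=0.0002
```

View pics/w19.png

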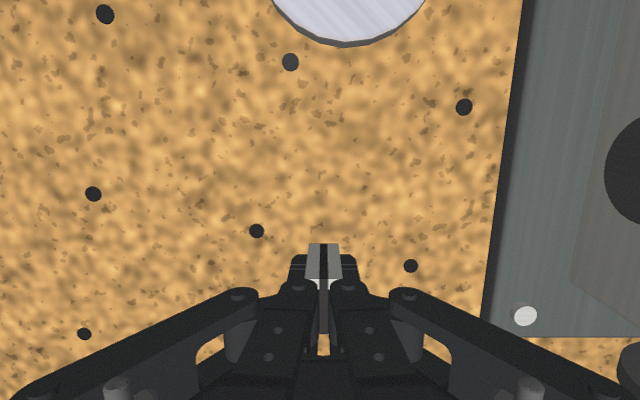

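Clear bench under the fingertips, with the flange well ahead at (348,20). I press lightly on the bare bench to learn how stiff the fingers themselves are, so the hard stop can be told from the buffer.

```bash

python3 -m crank '{"travel":[[0,0,-0.2],[0,0,-0.3],[0,0,-0.3]],"rot":[[0,0,0],[0,0,0],[0,0,0]]}' >/dev/null;python3 q.py
python3 -m crank '{"travel":[[0,0,-0.1],[0,0,-0.1]],"rot":[[0,0,0],[0,0,0]]}' >/dev/null;python3 q.py
python3 -m crank '{"travel":[[0,0,-0.05],[0,0,-0.05]],"rot":[[0,0,0],[0,0,0]]}' >/dev/null;python3 q.py
python3 -m crank '{"travel":[[0,0,-0.05],[0,0,-0.05]],"rot":[[0,0,0],[0,0,0]]}' >/dev/null;python3 q.py
python3 c.py
```

```text
26.85 z=75.758 Fz=0.65
27.05 z=74.227 Fz=0.11
27.25 z=73.556 Fz=-0.21
27.45 z=73.006 Fz=0.11
t=27.45 tip cell mm [-150.2 -100.1    0. ] tilt -0.0 xlean 0.0 F(cell)=[-0.1  0.3  0.1] grip=0.0000
```

```bash

python3 -m crank '{"travel":[[0,0,-0.04],[0,0,-0.04]],"rot":[[0,0,0],[0,0,0]]}' >/dev/null;python3 q.py
python3 -m crank '{"travel":[[0,0,-0.04],[0,0,-0.04]],"rot":[[0,0,0],[0,0,0]]}' >/dev/null;python3 q.py
python3 -m crank '{"travel":[[0,0,-0.03],[0,0,-0.03]],"rot":[[0,0,0],[0,0,0]]}' >/dev/null;python3 q.py
python3 -m crank '{"travel":[[0,0,-0.03],[0,0,-0.03]],"rot":[[0,0,0],[0,0,0]]}' >/dev/null;python3 q.py
python3 -m crank '{"travel":[[0,0,-0.02],[0,0,-0.02]],"rot":[[0,0,0],[0,0,0]]}' >/dev/null;python3 q.py
```

```text
27.65 z=72.705 Fz=1.88
27.85 z=72.643 Fz=13.27
28.05 z=72.599 Fz=21.49
28.25 z=72.542 Fz=29.89
28.45 z=72.530 Fz=36.02
```

```bash
python3 - <<'E'
from push import *
plan(bot,p,[(-150,-100,60,0),(-150,-100,160,0),(1,-80,160,0),(1,-80,99.5,0)])
E
```

```text
t=28.45 tip cell mm [-150.1 -100.1   -0.5] tilt -0.0 xlean 0.1 F(cell)=[-5.7  5.6 36. ] grip=-0.0002
t=28.45 F=[-6.8  4.2 36. ]
travel [[0.0, 0.0, 6.0], [0.0, 0.0, 16.0], [14.2, 5.5, 16.0], [14.2, 5.5, 10.0]]
rot [[-0.0, 0.1, -0.1], [-0.0, 0.1, -0.1], [-0.0, 0.1, -0.1], [-0.0, 0.1, -0.1]]
```

```bash
python3 -m crank '{"travel":[[0,0,0.3],[0,0,4],[0,0,8],[0,0,12],[0,0,16],[4,1.5,16],[8,3,16],[12,4.6,16]],"rot":[[0,0,0],[0,0,0],[0,0,0],[0,0,0],[0,0,0],[0,0,0],[0,0,0],[0,0,0]]}' >/dev/null
python3 -m crank '{"travel":[[2.2,0.9,0],[2.2,0.9,-2],[2.2,0.9,-4.5],[2.2,0.9,-5.9],[2.2,0.9,-5.9],[2.2,0.9,-5.9]],"rot":[[0,0,0],[0,0,0],[0,0,0],[0,0,0],[0,0,0],[0,0,0]]}' >/dev/null; python3 c.py
```

```text
t=29.85 tip cell mm [  0.8 -80.  100. ] tilt 0.0 xlean 0.0 F(cell)=[ 0.1 -0.7 -0.6] grip=0.0004
```

```bash
cat > q.py <<'E'
from workcell import bot
import numpy as np
s=bot.observe();print('%.2f z=%.3f Fz=%.2f |F|=%.1f'%(s['clock'],s['position'][2]*1000-73,s['force'][2],np.linalg.norm(s['force'])))
E
python3 -m crank '{"travel":[[0,0,-0.1],[0,0,-0.2],[0,0,-0.25],[0,0,-0.25]],"rot":[[0,0,0],[0,0,0],[0,0,0],[0,0,0]]}' >/dev/null;python3 q.py
python3 -m crank '{"travel":[[0,0,-0.02]],"rot":[[0,0,0]]}' >/dev/null;python3 q.py
python3 -m crank '{"travel":[[0,0,-0.02]],"rot":[[0,0,0]]}' >/dev/null;python3 q.py
python3 -m crank '{"travel":[[0,0,-0.02]],"rot":[[0,0,0]]}' >/dev/null;python3 q.py
python3 -m crank '{"travel":[[0,0,-0.02]],"rot":[[0,0,0]]}' >/dev/null;python3 q.py
python3 -m crank '{"travel":[[0,0,-0.02]],"rot":[[0,0,0]]}' >/dev/null;python3 q.py
python3 -m crank '{"travel":[[0,0,-0.02]],"rot":[[0,0,0]]}' >/dev/null;python3 q.py
python3 -m crank '{"travel":[[0,0,-0.02]],"rot":[[0,0,0]]}' >/dev/null;python3 q.py
python3 -m crank '{"travel":[[0,0,-0.02]],"rot":[[0,0,0]]}' >/dev/null;python3 q.py
python3 -m crank '{"travel":[[0,0,-0.02]],"rot":[[0,0,0]]}' >/dev/null;python3 q.py
python3 -m crank '{"travel":[[0,0,-0.02]],"rot":[[0,0,0]]}' >/dev/null;python3 q.py
python3 -m crank '{"travel":[[0,0,-0.02]],"rot":[[0,0,0]]}' >/dev/null;python3 q.py
python3 -m crank '{"travel":[[0,0,-0.02]],"rot":[[0,0,0]]}' >/dev/null;python3 q.py
python3 -m crank '{"travel":[[0,0,-0.02]],"rot":[[0,0,0]]}' >/dev/null;python3 q.py
```

```text
30.25 z=97.178 Fz=-0.47 |F|=0.5
30.35 z=96.929 Fz=0.97 |F|=1.8
30.45 z=96.756 Fz=3.65 |F|=3.7
30.55 z=96.538 Fz=4.19 |F|=4.3
30.65 z=96.374 Fz=5.92 |F|=6.1
30.75 z=96.261 Fz=7.77 |F|=8.0
30.85 z=96.119 Fz=10.11 |F|=10.4
30.95 z=96.083 Fz=10.55 |F|=11.0
31.05 z=95.953 Fz=13.96 |F|=14.3
31.15 z=95.909 Fz=17.07 |F|=17.6
31.25 z=95.817 Fz=17.92 |F|=18.7
31.35 z=95.709 Fz=20.10 |F|=21.1
31.45 z=95.648 Fz=23.05 |F|=24.2
31.55 z=95.585 Fz=25.70 |F|=26.7
```

```bash

python3 -m crank '{"travel":[[0,0,-0.02]],"rot":[[0,0,0]]}' >/dev/null;python3 q.py
python3 -m crank '{"travel":[[0,0,-0.02]],"rot":[[0,0,0]]}' >/dev/null;python3 q.py
python3 -m crank '{"travel":[[0,0,-0.02]],"rot":[[0,0,0]]}' >/dev/null;python3 q.py
python3 -m crank '{"travel":[[0,0,-0.02]],"rot":[[0,0,0]]}' >/dev/null;python3 q.py
```

```text
31.65 z=95.528 Fz=27.89 |F|=29.1
31.75 z=95.448 Fz=30.20 |F|=31.3
31.85 z=95.400 Fz=32.67 |F|=34.0
31.95 z=95.336 Fz=36.43 |F|=38.1
```

```bash

python3 -m crank '{"travel":[[0,0,0.05],[0,0,0.1],[0,0,0.1]],"rot":[[0,0,0],[0,0,0],[0,0,0]]}' >/dev/null;python3 q.py
python3 -m crank '{"travel":[[0,0,0]],"rot":[[0,0,0]]}' >/dev/null;python3 q.py
```

```text
32.25 z=95.692 Fz=20.74 |F|=21.6
32.35 z=95.695 Fz=21.63 |F|=22.3
```

```bash

python3 -m crank '{"travel":[[0,0,0],[0,0,0],[0,0,0],[0,0,0]],"rot":[[0,0,0],[0,0,0],[0,0,0],[0,0,0]]}' >/dev/null;python3 q.py
python3 -m crank '{"travel":[[0,0,0],[0,0,0],[0,0,0],[0,0,0]],"rot":[[0,0,0],[0,0,0],[0,0,0],[0,0,0]]}' >/dev/null;python3 q.py
python3 -m crank '{"travel":[[0,0,0.08],[0,0,0.16],[0,0,0.5],[0,0,2],[0,0,5],[0,0,9],[0,0,13],[0,0,14]],"rot":[[0,0,0],[0,0,0],[0,0,0],[0,0,0],[0,0,0],[0,0,0],[0,0,0],[0,0,0]]}' >/dev/null
python3 -m crank '{"travel":[[0,-4,0],[0,-8,0],[0,-12,0],[0,-16,0],[0,-16,0],[0,-16,0]],"rot":[[0,0,0],[0,0,0],[0,0,0],[0,0,0],[0,0,0],[0,0,0]]}' >/dev/null; python3 q.py
python3 - <<'E'
from h import *
from workcell import bot
for i in (1,):
    a=bot.grab_frame('side')[:,:,::-1][120:300,235:365];cv2.imwrite('pics/side20.png',cv2.resize(a,None,fx=3.3,fy=3.3,interpolation=cv2.INTER_CUBIC))
    a=bot.grab_frame('top')[:,:,::-1][80:300,190:470];cv2.imwrite('pics/top20.png',cv2.resize(a,None,fx=2.7,fy=2.7,interpolation=cv2.INTER_CUBIC))
E
```

```text
32.75 z=95.694 Fz=21.58 |F|=22.4
33.15 z=95.692 Fz=21.63 |F|=22.3
34.55 z=234.834 Fz=0.08 |F|=1.6
```

View pics/side20.png

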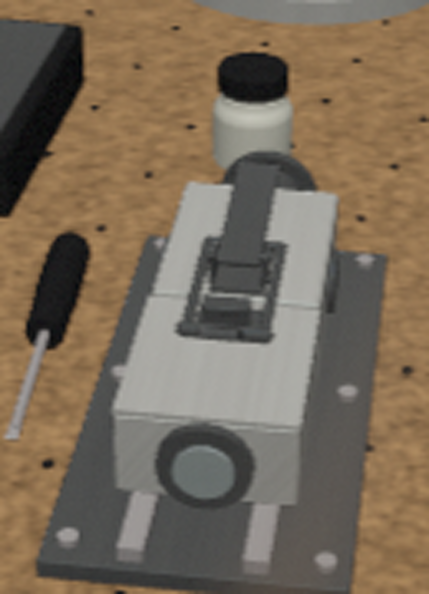

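View pics/top20.png

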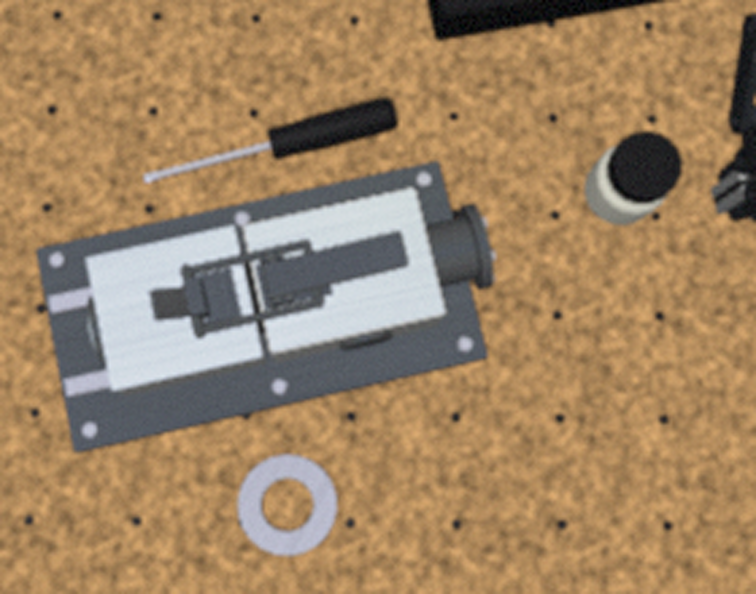

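The latch is shut. In the side view the lever lies flat, its end at (257,165), and the loop's bar is behind the keeper at (225,335). In the top view the block gap is a thin line at (255,290). The screwdriver, flange and jar look unmoved, and the gripper is clear of everything.

```bash
python3 -c "
from workcell import bot
bot.job_done();print(bot.observe()['clock'])"
```

```text
the job is handed in; nothing more can be done
the job is handed in; nothing more can be done
```

The draw latch is shut and the job is handed in, at about 34.7 s on the robot's clock. One thing is not certain: I never felt a sharp hard stop when pressing the shut lever.

**Order of work:** I leaned the lever to about 2.2 rad, gripped the pull tab and swung the loop over the keeper, then let go. The wrist and side pictures showed the bar below the lip. Only then did I push the lever back and down past dead centre; the push read about 11 N near its peak.

**Pressing on the stop:** I pressed three times.
- **First press:** about 20–23 N, held for over 0.8 s.
- **Second press:** up to about 30 N, to feel for the stop.
- **Third press:** up to 38 N, then held at about 22 N for roughly 0.9 s and released. The position stayed within 0.01 mm during that hold.

**Peak force:** the largest force I read on the latch was 38 N, against the limit of 50 N.

**Final pictures:** the lever is down at about 0.1 rad, the bar is behind the keeper and the block gap is closed to a thin line. The screwdriver, flange and jar look unmoved. The gripper was touching nothing.

**The check that was not clean:** the resistance rose smoothly, from about 9 to 43 N/mm, with no sharp step where the stop should be. To compare, I pressed a bare patch of bench with up to 36 N, and that read about 170 N/mm. I take the lever to have been on its stop, because between 20 and 36 N it moved only about 0.4 mm more, but that is inferred rather than felt.

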